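Face up the tablet bottles by height

TASK

Line up the four loose white tablet bottles from the counter on the white shelf strip in order of height, one standing upright and well centred on each grey mark: the tallest on the mark next to the upright steel end plate, then each next one shorter than the last, ending with the shortest beside the small steel dish. Do not let any bottle fall over on the way.

Things in the scene. Friction and masses are not known exactly. Their poses are not given: they have to be found in the camera images.
- bottle_a: the tallest of the four loose white round tablet bottles with a white cap: straight body 54 mm across, 116 mm tall overall; the top 18 mm is the cap, 48 mm across, and just below it a 4 mm shoulder; closed, rigid, 35 to 210 g. Starts upright on the counter (top at z = 0), well apart from the others. Origin: centre of the underside; z up along its axis.
- bottle_b: the second tallest of the four loose white round tablet bottles with a white cap: straight body 48 mm across, 96 mm tall overall; the top 18 mm is the cap, 42 mm across, and just below it a 4 mm shoulder; closed, rigid, 35 to 210 g. Starts upright on the counter (top at z = 0), well apart from the others. Origin: centre of the underside; z up along its axis.
- bottle_c: the third tallest of the four loose white round tablet bottles with a white cap: straight body 43 mm across, 78 mm tall overall; the top 18 mm is the cap, 37 mm across, and just below it a 4 mm shoulder; closed, rigid, 35 to 210 g. Starts upright on the counter (top at z = 0), well apart from the others. Origin: centre of the underside; z up along its axis.
- bottle_d: the shortest of the four loose white round tablet bottles with a white cap: straight body 38 mm across, 60 mm tall overall; the top 18 mm is the cap, 32 mm across, and just below it a 4 mm shoulder; closed, rigid, 35 to 210 g. Starts upright on the counter (top at z = 0), well apart from the others. Origin: centre of the underside; z up along its axis.
- strip: fixed white shelf strip lying on the counter, 470 mm long (along its y), 100 mm deep (along its x), 12 mm thick. It carries the four marks, the end plate and, at the opposite end, a small steel dish (16 mm high, 48 mm across). Origin: centre of its underside, at counter height.
- mark_1: flat grey disc, 62 mm across, on top of the strip; one of four alike in a straight row 82 mm apart, mark_1 at the strip's +y end, mark_4 at its -y end. Origin: its centre, at the strip's top surface, 12 mm above the counter.
- mark_2: flat grey disc, 62 mm across, on top of the strip; one of four alike in a straight row 82 mm apart, mark_1 at the strip's +y end, mark_4 at its -y end. Origin: its centre, at the strip's top surface, 12 mm above the counter.
- mark_3: flat grey disc, 62 mm across, on top of the strip; one of four alike in a straight row 82 mm apart, mark_1 at the strip's +y end, mark_4 at its -y end. Origin: its centre, at the strip's top surface, 12 mm above the counter.
- mark_4: flat grey disc, 62 mm across, on top of the strip; one of four alike in a straight row 82 mm apart, mark_1 at the strip's +y end, mark_4 at its -y end. Origin: its centre, at the strip's top surface, 12 mm above the counter.
- end_plate: fixed upright steel plate across the strip, 48 mm high above the strip, 70 mm wide across the row, 4 mm thick on a 30 mm foot. It stands at one end of the strip, beyond mark_1 on some starts and beyond mark_4 on others, 77 mm from that mark's centre. Origin: centre of its foot, on the strip's top.

How it is judged:
By the outcome, as a careful person would: the job done as asked, in the order asked, and still so for the second after the job is handed in, with the robot touching nothing.
It also fails if it takes over 96 s, if anything falls off the work surface, if the arm or the gripper's body presses on something with over 40 N, if the wrist force passes 120 N, or if a joint passes its speed limit or range.

ROBOT

A 7-joint arm with a two-finger parallel gripper is mounted at the origin on the work surface. World frame = base frame: x ahead of the robot, y to its left, z up, the work surface at z = 0. Lengths are in m, angles in rad, forces in N, time in s.
With the tool pointing down it reaches from about 0.4 to 0.85 m from the base axis. Payload 4.5 kg.
Tool frame: the origin (TCP) lies midway between the tips of the shut fingers; the grasp point (between the pads) lies 19 mm behind it (r.hold_point_z is the distance from the TCP to the grasp point, in m); z points along the fingers, y is the direction in which the jaws open and shut (so a half turn about z gives the same grasp; the last joint's range is limited). The gripper opens to 88 mm and grips with 3 to 60 N. Pads are 18 mm wide; open, the fingers measure 123 mm over their backs; the gripper's body (75 mm by 187 mm) begins 45 mm behind the grasp point.
Start: joints at [-1.182, 0.689, -0.195, 1.565, 0.157, 0.902, -0.215], TCP at [0.217, 0.586, 0.239] pointing down, gripper open.
Joint ranges: [-3.01, 3.01], [-0.46, 2.08], [-1.47, 1.51], [0.13, 2.56], [-1, 4.14], [0.04, 2.09], [-2.66, 2.66]. Speed limits (rad/s): [2.57, 2.57, 3.14, 3.14, 3.14, 3.14, 3.14].

INTERFACE

Orientations are given as a unit quaternion [x, y, z, w].
In Python, from plant import r gives the robot as it stands. The module is installed in compiled form; this text tells all that it offers.
- The arm moves only by the tool move_arm, never from a script. Its arguments are lists of equal length, an entry for each row: "turn": the turn, a rotation vector about the tool's x, y, z in units of 2 pi rad (1.0 is 2 pi rad), a list of three; "dp": the shift along the tool's x, y, z in units of 2.5 cm (1.0 is 2.5 cm), a list of three; "jaw": the closure, from -1 (fully open) to 1 (shut), so that 0 is half open. In form: {"turn": [[wx, wy, wz], ...], "dp": [[x, y, z], ...], "jaw": [jaw, ...]}. A call has 1 to 10 rows; each row shifts and turns the commanded pose from where the row before left it, along the tool's axes as they then stand; what a row does not reach is not made up. A row lasts 1/12 s, in which the tool goes at most 41.7 mm and 7.16 degrees, less where a joint would pass 70% of its speed; a pose out of reach is approached as far as the arm can. A call with a number of a shift or a turn outside -1 to 1 is refused whole. A call with a gripper value outside its range is refused whole. The fingers move at their own pace and stop on an object; "newtons" is the grip in N (left out, the last holds). Time passes only in rows, so rows that do not move let the fingers close. It gives the time, the measured TCP pose, the force and the opening at its end, in the units of the state.
- r.get_state(): the state, without advancing time (a new reading comes with each control period).
- r.snapshot(name): name is "side" or "top"; returns a dict with "frame" (384x512x3 uint8, blue, green, red), "mtx" (3x3 intrinsics, pixels), "k1" (the pictures are not rectified: a ray, as slopes to the right and down, at radius r is drawn at 1 + k1 r^2 times it, then the intrinsics apply), "origin" and "orientation" of the camera in the world. Camera axes: x right, y up, looking along -z (the intrinsics and any distortion apply to the point x, -y, -z); pixel columns grow to the right and rows downward; lengths in m; the calibration is good to about 2 mm. A picture is of the moment at which its call begins. There is no depth.
- r.finish_job(): hands the job in, once; it reports no verdict.
The state is a dict: "clock": time; "q": joint angles; "qd": joint speeds; "joint_torque": joint torques, N m; "tool_pos": TCP position; "eef_rot": TCP orientation; "contact_force": force on the tool from outside, world axes, zero at the start; "moment": the same for the moment, N m; "opening": opening from 0.0 (shut) to 1.0 (fully open).
Only numpy, scipy, OpenCV 4.12 (cv2) and the standard library are available. Lean on these libraries where they do the work, as an engineer would, in place of code of your own. Each camera call takes 0.05 s, during which the arm holds its last target.

## Working session

There is one attempt and no reset: what is moved stays moved. The work goes in short steps, Python scripts to look and compute and a tool call to move; the robot and the scene stay as the last step left them, time stands still between calls to the robot, and variables do not carry over. Pictures are saved under pics/ and viewed, and the job is handed in when it is done.

Besides the shell and the picture viewer there is one more tool, called after "Emit:" by a JSON object that holds its "name" and its "arguments". move_arm: Moves the arm, as the interface text tells. Shifts and turns lie within -1 to 1; 1 stands for 2.5 cm of shift or 2 pi rad of turn. Its arguments: {"type":"object","properties":{"turn":{"type":"array","items":{"type":"array","items":{"type":"number","minimum":-1,"maximum":1}}},"dp":{"type":"array","items":{"type":"array","items":{"type":"number","minimum":-1,"maximum":1}}},"jaw":{"type":"array","items":{"type":"number"}},"newtons":{"type":"number"}},"required":["turn","dp","jaw"]}

```bash
mkdir -p pics; cat > h.py <<'E'
import numpy as np, cv2
from scipy.spatial.transform import Rotation as R
from plant import r
def snap(n,fn):
    s=r.snapshot(n); cv2.imwrite('pics/'+fn+'.png',s['frame']); 
    import pickle; pickle.dump(s,open('pics/'+fn+'.pkl','wb')); return s
def cam(s):
    o=np.array(s['origin'],float); q=np.array(s['orientation'],float)
    Rm=q if q.shape==(3,3) else R.from_quat(q).as_matrix()
    return o,Rm
def proj(s,P):
    o,Rm=cam(s); p=(np.atleast_2d(P)-o)@Rm
    x=p[:,0]/-p[:,2]; y=-p[:,1]/-p[:,2]; f=1+s['k1']*(x*x+y*y)
    K=np.array(s['mtx']); return np.c_[K[0,0]*x*f+K[0,2],K[1,1]*y*f+K[1,2]]
def ray(s,uv,z):
    K=np.array(s['mtx']); u,v=uv; xd=(u-K[0,2])/K[0,0]; yd=(v-K[1,2])/K[1,1]; x,y=xd,yd
    for _ in range(30):
        f=1+s['k1']*(x*x+y*y); x,y=xd/f,yd/f
    o,Rm=cam(s); d=Rm@np.array([x,-y,-1]); return o+d*(z-o[2])/d[2]
E
python3 - <<'E'
from h import *
for n in('top','side'):
    s=snap(n,n+'0'); print(s['origin'],s['orientation'],s['k1'],s['mtx'])
st=r.get_state(); print(st, r.hold_point_z)
E
```

```text
[0.46907186 0.00776665 0.83661654] [-0.03430995  0.05362112  0.71444101 -0.69679384] -0.011681008653021773 [[373.30932456   0.         256.99324772]
 [  0.         373.30932456 195.97415361]
 [  0.           0.           1.        ]]
[ 0.18660698 -0.66035319  0.63117654] [ 0.42081576 -0.11368106 -0.231054    0.86983031] -0.003948983639501336 [[431.43436448   0.         252.07714739]
 [  0.         431.43436448 189.72974097]
 [  0.           0.           1.        ]]
{'clock': 0.1, 'q': array([-1.1822166 ,  0.68992388, -0.19453198,  1.56618748,  0.15730688,
        0.90248745, -0.2151105 ]), 'qd': array([-0.001202  , -0.00215795,  0.00142069, -0.00195881,  0.00039372,
       -0.00044798,  0.00123592]), 'joint_torque': array([-1.57082606e-03, -5.28503716e+01, -1.27087064e+00, -1.53840047e+01,
       -5.24936768e-02,  1.90402876e-03,  4.38675443e-05]), 'tool_pos': array([0.21696158, 0.58555791, 0.2379897 ]), 'eef_rot': array([ 1.76425114e-01,  9.84313734e-01, -8.02265126e-04, -8.83146634e-05]), 'contact_force': array([-0.12243872, -0.13251563, -0.15084077]), 'moment': array([-0.03571332, -0.02709362,  0.00325142]), 'opening': 1.001318012525159} 0.0187
```

View pics/top0.png

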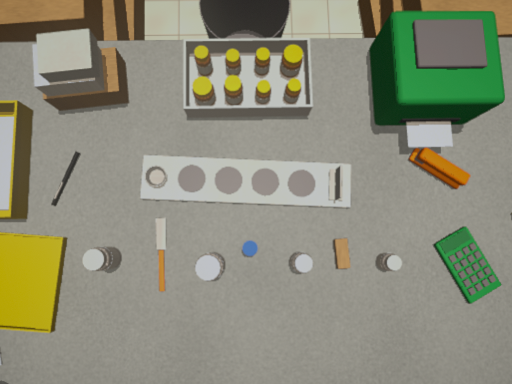

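View pics/side0.png

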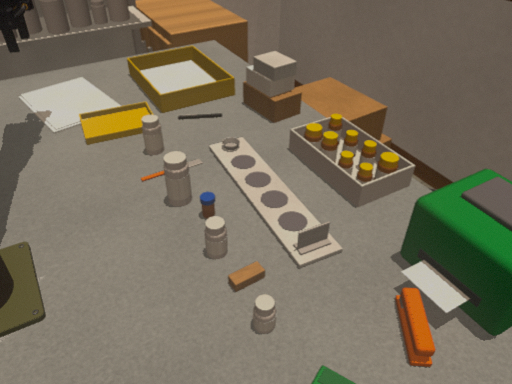

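The top view shows the strip at about y_pix 180, with the dish at (157,177), marks at x = 192, 228, 265 and 301, and the end plate at (337,183). The bottles are at about (94,260), (208,268), (303,264) and (393,263). Next I'll measure them accurately.

```bash
python3 - <<'E'
from h import *
import pickle
s=pickle.load(open('pics/top0.pkl','rb')); t=pickle.load(open('pics/side0.pkl','rb'))
g=s['frame']
for u,v in [(157,177),(192,178),(228,180),(265,181),(301,183),(337,183)]: print((u,v),ray(s,(u,v),.012))
for (u,v) in [(94,260),(208,268),(303,264),(393,263)]:
    print((u,v),[ray(s,(u,v),h)[:2].round(3) for h in(.06,.078,.096,.116)])
# side: caps approx
for (u,v) in [(151,121),(176,158),(215,224),(265,302)]:
    print((u,v),[ray(t,(u,v),h)[:2].round(3) for h in(.06,.078,.096,.116)])
c=cv2.resize(g[215:315,60:420],None,fx=2.2,fy=2.2,interpolation=cv2.INTER_CUBIC); cv2.imwrite('pics/c1.png',c)
c=cv2.resize(g[140:220,130:360],None,fx=3.4,fy=3.4,interpolation=cv2.INTER_CUBIC); cv2.imwrite('pics/c2.png',c)
f=t['frame'];c=cv2.resize(f[100:350,110:360],None,fx=2.4,fy=2.4,interpolation=cv2.INTER_CUBIC); cv2.imwrite('pics/c3.png',c)
E
```

```text
(157, 177) [0.61974824 0.20545182 0.012     ]
(192, 178) [0.61575009 0.12776951 0.012     ]
(228, 180) [0.60943265 0.04765758 0.012     ]
(265, 181) [ 0.60531926 -0.03501203  0.012     ]
(301, 183) [ 0.59897415 -0.11571894  0.012     ]
(337, 183) [ 0.5971571 -0.1970323  0.012    ]
(94, 260) [array([0.442, 0.321]), array([0.443, 0.313]), array([0.444, 0.306]), array([0.444, 0.298])]
(208, 268) [array([0.42 , 0.089]), array([0.421, 0.087]), array([0.422, 0.085]), array([0.424, 0.083])]
(303, 264) [array([ 0.423, -0.106]), array([ 0.424, -0.103]), array([ 0.425, -0.1  ]), array([ 0.426, -0.098])]
(393, 263) [array([ 0.419, -0.293]), array([ 0.42 , -0.286]), array([ 0.422, -0.279]), array([ 0.423, -0.271])]
(151, 121) [array([0.461, 0.356]), array([0.452, 0.324]), array([0.443, 0.292]), array([0.434, 0.256])]
(176, 158) [array([0.452, 0.159]), array([0.444, 0.133]), array([0.436, 0.107]), array([0.426, 0.078])]
(215, 224) [array([ 0.432, -0.092]), array([ 0.424, -0.11 ]), array([ 0.417, -0.128]), array([ 0.408, -0.148])]
(265, 302) [array([ 0.421, -0.297]), array([ 0.414, -0.308]), array([ 0.406, -0.32 ]), array([ 0.398, -0.333])]
```

View pics/c1.png

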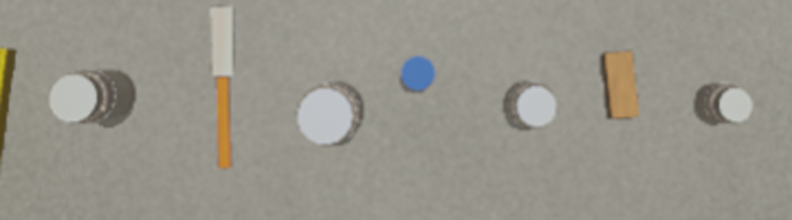

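View pics/c3.png

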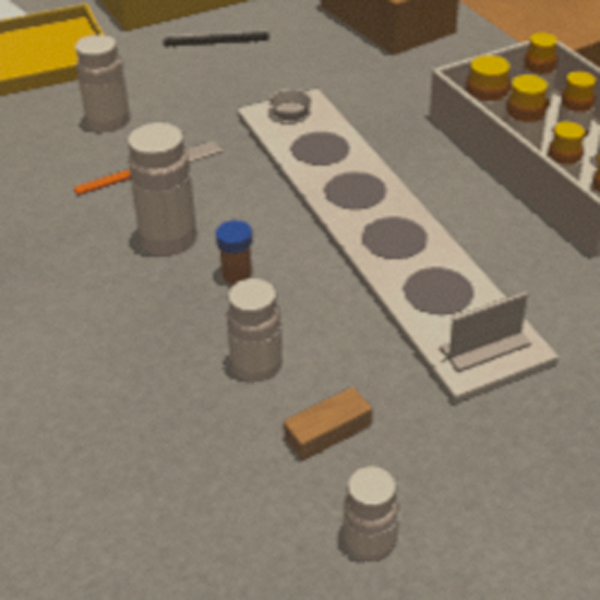

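View pics/c2.png

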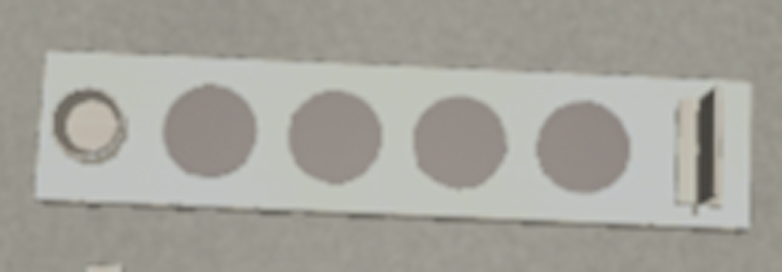

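```bash
cat > meas.py <<'E'
from h import *
from scipy.optimize import least_squares
def blob(img,seed,rad,hi=True,ch=None):
    # Otsu within window, component containing the seed
    x,y=int(seed[0]),int(seed[1]); w=img[y-rad:y+rad+1,x-rad:x+rad+1]
    g=cv2.cvtColor(w,cv2.COLOR_BGR2GRAY) if ch is None else w[...,ch].copy()
    g=cv2.resize(g,None,fx=4,fy=4,interpolation=cv2.INTER_CUBIC)
    t,m=cv2.threshold(g,0,255,(cv2.THRESH_BINARY if hi else cv2.THRESH_BINARY_INV)+cv2.THRESH_OTSU)
    n,l,s,c=cv2.connectedComponentsWithStats(m)
    k=l[g.shape[0]//2,g.shape[1]//2]
    cx,cy=(c[k]+.5)/4-.5
    return np.array([x-rad+cx,y-rad+cy]), s[k][4]/16
E
python3 - <<'E'
from meas import *
import pickle
s=pickle.load(open('pics/top0.pkl','rb')); t=pickle.load(open('pics/side0.pkl','rb'))
T=[blob(s['frame'],p,14,False) for p in [(192,178),(228,180),(265,181),(301,183)]]
S=[blob(t['frame'],p,16,False) for p in [(243,162),(258,180),(274,199),(293,221)]]
for a,b in zip(T,S): print(a,b,ray(s,a[0],.012)[:2].round(4),ray(t,b[0],.012)[:2].round(4))
for i,(n,p,h,q) in enumerate([('b',(94,260),.096,(151,121)),('a',(208,268),.116,(176,158)),('c',(303,264),.078,(215,224)),('d',(393,263),.06,(265,302))]):
    a=blob(s['frame'],p,16,True); b=blob(t['frame'],q,18); e=(ray(s,a[0],h)[:2]-ray(s,a[0]+[1,0],h)[:2]); 
    print(n,a,'dia mm',2*np.sqrt(a[1]/np.pi)*np.linalg.norm(e)*1000,ray(s,a[0],h)[:2].round(4),b)
    P=ray(s,a[0],h); print('  side proj of top',proj(t,P).round(1))
E
```

```text
(array([191.24416012, 178.19672436]), np.float64(588.625)) (array([242.9536106, 161.5619287]), np.float64(273.5)) [0.6153 0.1295] [0.6154 0.1291]
(array([228.06429636, 179.81850117]), np.float64(587.125)) (array([257.53488936, 179.10573564]), np.float64(322.0)) [0.6098 0.0475] [0.61   0.0474]
(array([264.73928266, 181.44438208]), np.float64(584.625)) (array([273.8761804 , 198.82505698]), np.float64(383.875)) [ 0.6043 -0.0344] [ 0.6046 -0.0347]
(array([301.09242996, 182.9294181 ]), np.float64(580.0)) (array([292.25118361, 220.96962056]), np.float64(455.4375)) [ 0.5991 -0.1159] [ 0.5992 -0.1165]
b (array([ 92.3793008 , 259.19053398]), np.float64(366.9375)) dia mm 41.70763770542348 [0.4453 0.3092] (array([151.96160116, 119.17106967]), np.float64(699.6875))
  side proj of top [[149.4 117.9]]
a (array([207.09817801, 267.41718512]), np.float64(492.25)) dia mm 47.32552314202239 [0.4248 0.085 ] (array([174.2422745, 156.7264059]), np.float64(224.5))
  side proj of top [[174.2 156.6]]
c (array([303.70314446, 262.97823786]), np.float64(250.9375)) dia mm 36.09006087399894 [ 0.4258 -0.1046] (array([216.69035161, 222.81059021]), np.float64(895.875))
  side proj of top [[214.5 222.1]]
d (array([395.30639869, 263.21928732]), np.float64(890.5625)) dia mm 70.77392286074478 [ 0.4187 -0.298 ] (array([264.48112165, 301.72676761]), np.float64(240.4375))
  side proj of top [[264.  303.1]]
```

```bash
cat > go.py <<'E'
from h import *
import sys
# usage: go.py x y z  -> needed shift in tool axes (units), turn units to the strip heading
st=r.get_state(); p=st['tool_pos']; Rm=R.from_quat(st['eef_rot'])
if len(sys.argv)>3:
    print('shift units',(Rm.inv().apply(np.array(list(map(float,sys.argv[1:4])))-p)/.025).round(2))
Y=np.array([.9978,-.066,0]); X=np.array([.066,.9978,0]); Rt=R.from_matrix(np.c_[X,Y,[0,0,-1]])
print('turn',((Rm.inv()*Rt).as_rotvec()/2/np.pi).round(4),'pos',p.round(4),'t',round(st['clock'],2),'F',st['contact_force'].round(1),'op',round(st['opening'],3),'q',st['q'].round(2))
E
python3 - <<'E'
from meas import *
import pickle
s=pickle.load(open('pics/top0.pkl','rb')); t=pickle.load(open('pics/side0.pkl','rb'))
for rad in(7,8,9):
  a=blob(s['frame'],(394,263),rad); e=np.linalg.norm(ray(s,a[0],.06)-ray(s,a[0]+[1,0],.06)); print(a,2e3*np.sqrt(a[1]/np.pi)*e,ray(s,a[0],.06))
  print(proj(t,ray(s,a[0],.06)))
E
python3 go.py .4453 .3092 .2
```

```text
(array([394.27565881, 262.54048197]), np.float64(180.25)) 31.840651106065394 [ 0.42015652 -0.29593011  0.06      ]
[[264.10804982 301.81020359]]
(array([394.37633333, 262.2755    ]), np.float64(187.5)) 32.47815614107092 [ 0.42069181 -0.2961803   0.06      ]
[[264.47361161 301.78564869]]
(array([394.37323113, 262.30365566]), np.float64(185.5)) 32.30415861002678 [ 0.42063446 -0.29616967  0.06      ]
[[264.43964929 301.79547555]]
shift units [-12.4   -7.19   1.53]
turn [-2.000e-04  2.000e-04  2.041e-01] pos [0.217  0.5856 0.238 ] t 0.1 F [-0.1 -0.1 -0.2] op 1.001 q [-1.18  0.69 -0.19  1.57  0.16  0.9  -0.22]
```

Emit:
{"name": "move_arm", "arguments": {"turn": [[0,0,0.019],[0,0,0.019],[0,0,0.019],[0,0,0.019],[0,0,0.019],[0,0,0.019],[0,0,0.019],[0,0,0.019],[0,0,0.019],[0,0,0.019]], "dp": [[0,0,0],[0,0,0],[0,0,0],[0,0,0],[0,0,0],[0,0,0],[0,0,0],[0,0,0],[0,0,0],[0,0,0]], "jaw": [-1,-1,-1,-1,-1,-1,-1,-1,-1,-1], "newtons": 20}}

```text
clock: 0.93
tool_pos: [0.2169, 0.5858, 0.2383]
eef_rot: [0.701, 0.713, -0.0, 0.0]
contact_force: [0.1, 0.0, 0.3]
opening: 1.004
```

```bash
python3 go.py .4453 .3092 .2
```

```text
shift units [-11.21   8.96   1.54]
turn [-0.0001  0.0001  0.0131] pos [0.2169 0.5858 0.2383] t 0.93 F [0.1 0.  0.3] op 1.004 q [-1.38  0.69  0.15  1.58 -0.13  0.88 -1.16]
```

Emit:
{"name": "move_arm", "arguments": {"turn": [[0,0,0.013],[0,0,0],[0,0,0],[0,0,0],[0,0,0],[0,0,0],[0,0,0],[0,0,0],[0,0,0],[0,0,0]], "dp": [[0,0,0],[-0.5,0.4,0],[-1,0.8,0.1],[-1,0.8,0.1],[-1,0.8,0.1],[-1,0.8,0.1],[-1,0.8,0.1],[-1,0.8,0.1],[-1,0.8,0.1],[-1,0.8,0.1]], "jaw": [-1,-1,-1,-1,-1,-1,-1,-1,-1,-1]}}

```text
clock: 1.77
tool_pos: [0.3746, 0.3624, 0.2184]
eef_rot: [0.728, 0.686, -0.0, -0.0]
contact_force: [0.3, -1.0, -0.4]
opening: 1.001
```

```bash
python3 go.py .4453 .3092 .2
```

```text
shift units [-1.96  2.95  0.73]
turn [-0.0001  0.0001  0.0011] pos [0.3746 0.3624 0.2184] t 1.77 F [ 0.3 -1.  -0.4] op 1.001 q [-0.94  0.59  0.12  1.91 -0.11  0.65 -0.8 ]
```

Emit:
{"name": "move_arm", "arguments": {"turn": [[0,0,0.001],[0,0,0],[0,0,0],[0,0,0],[0,0,0],[0,0,0]], "dp": [[-0.6,0.9,0.2],[-0.6,0.9,0.2],[-0.5,0.7,0.2],[-0.2,0.4,0.1],[0,0,0],[0,0,0]], "jaw": [-1,-1,-1,-1,-1,-1]}}

```text
clock: 2.27
tool_pos: [0.4429, 0.3123, 0.201]
eef_rot: [0.73, 0.683, -0.0, -0.0]
contact_force: [-1.4, 0.2, 0.4]
opening: 0.999
```

```bash
python3 go.py .4453 .3092 .039
```

```text
shift units [-0.12  0.11  6.48]
turn [-0.0002 -0.      0.    ] pos [0.4429 0.3123 0.201 ] t 2.27 F [-1.4  0.2  0.4] op 0.999 q [-0.76  0.63  0.1   1.87 -0.1   0.65 -0.66]
```

Emit:
{"name": "move_arm", "arguments": {"turn": [[0,0,0],[0,0,0],[0,0,0],[0,0,0],[0,0,0],[0,0,0],[0,0,0],[0,0,0],[0,0,0],[0,0,0]], "dp": [[-0.12,0.11,0.5],[0,0,0.9],[0,0,0.9],[0,0,0.9],[0,0,0.9],[0,0,0.9],[0,0,0.8],[0,0,0.5],[0,0,0.2],[0,0,0]], "jaw": [-1,-1,-1,-1,-1,-1,-1,-1,-1,-1]}}

```text
clock: 3.1
tool_pos: [0.4448, 0.3095, 0.0381]
eef_rot: [0.729, 0.684, -0.001, -0.0]
contact_force: [-0.5, 0.5, 0.2]
opening: 1.001
```

```bash
python3 go.py .4453 .3092 .039; python3 -c "
from h import *
s=snap('side','s1')"
```

```text
shift units [-0.01  0.02 -0.04]
turn [-0.0003  0.0001  0.0003] pos [0.4448 0.3095 0.0381] t 3.1 F [-0.5  0.5  0.2] op 1.001 q [-0.72  0.91  0.05  1.95 -0.13  0.29 -0.63]
```

View pics/s1.png

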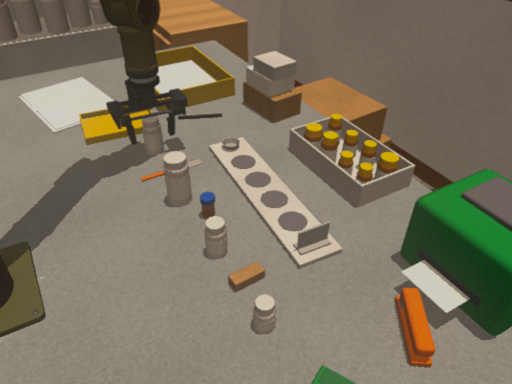

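The fingers straddle bottle_b at (152,135), with the gripper body clear above the cap. Closing now.

Emit:
{"name": "move_arm", "arguments": {"turn": [[0,0,0],[0,0,0],[0,0,0],[0,0,0],[0,0,0],[0,0,0],[0,0,0],[0,0,0]], "dp": [[0,0,0],[0,0,0],[0,0,0],[0,0,0],[0,0,0],[0,0,0],[0,0,0],[0,0,0]], "jaw": [0,0.1,0.2,0.4,0.6,1,1,1], "newtons": 18}}

```text
clock: 3.82
tool_pos: [0.4459, 0.3087, 0.0389]
eef_rot: [0.73, 0.683, -0.0, -0.0]
contact_force: [-0.9, -0.0, 4.2]
opening: 0.538
```

Emit:
{"name": "move_arm", "arguments": {"turn": [[0,0,0],[0,0,0],[0,0,0],[0,0,0],[0,0,0],[0,0,0],[0,0,0]], "dp": [[0,0,0],[0,0,0],[0,0,-0.1],[0,0,-0.2],[0,0,-0.3],[0,0,-0.1],[0,0,0]], "jaw": [1,1,1,1,1,1,1]}}

```text
clock: 4.4
tool_pos: [0.4466, 0.309, 0.0572]
eef_rot: [0.73, 0.683, 0.001, 0.0]
contact_force: [-0.0, -0.3, -1.2]
opening: 0.538
```

```bash
python3 go.py .6044 -.0345 .205
```

```text
shift units [-13.29   7.21  -5.92]
turn [ 0.0002 -0.0002  0.    ] pos [0.4466 0.309  0.0572] t 4.4 F [-0.  -0.3 -1.2] op 0.538 q [-0.72  0.87  0.05  1.95 -0.13  0.32 -0.63]
```

Emit:
{"name": "move_arm", "arguments": {"turn": [[0,0,0],[0,0,0],[0,0,0],[0,0,0],[0,0,0],[0,0,0],[0,0,0],[0,0,0],[0,0,0],[0,0,0]], "dp": [[0,0,-0.4],[0,0,-0.7],[0,0,-0.9],[0,0,-0.9],[0,0,-0.9],[-0.3,0.15,-0.8],[-0.5,0.27,-0.7],[-0.7,0.4,-0.4],[-0.8,0.45,-0.2],[-0.8,0.45,0]], "jaw": [1,1,1,1,1,1,1,1,1,1]}}

```text
clock: 5.23
tool_pos: [0.4846, 0.2282, 0.2057]
eef_rot: [0.73, 0.684, 0.001, 0.0]
contact_force: [0.9, 0.2, -1.8]
opening: 0.536
```

Emit:
{"name": "move_arm", "arguments": {"turn": [[0,0,0],[0,0,0],[0,0,0],[0,0,0],[0,0,0],[0,0,0],[0,0,0],[0,0,0],[0,0,0],[0,0,0]], "dp": [[-0.8,0.45,0],[-0.8,0.45,0],[-0.8,0.45,0],[-0.8,0.45,0],[-0.8,0.45,0],[-0.8,0.45,0],[-0.8,0.45,0],[-0.8,0.45,0],[-0.8,0.45,0],[-0.8,0.45,0]], "jaw": [1,1,1,1,1,1,1,1,1,1]}}

```text
clock: 6.07
tool_pos: [0.5829, 0.0204, 0.2042]
eef_rot: [0.73, 0.683, -0.0, -0.0]
contact_force: [-0.2, 0.3, -0.5]
opening: 0.536
```

```bash
python3 go.py .6044 -.0345 .205
```

```text
shift units [-2.13  1.   -0.03]
turn [-0.0001  0.      0.    ] pos [0.5829 0.0204 0.2042] t 6.07 F [-0.2  0.3 -0.5] op 0.536 q [-0.14  0.67  0.04  1.74 -0.04  0.73 -0.14]
```

Emit:
{"name": "move_arm", "arguments": {"turn": [[0,0,0],[0,0,0],[0,0,0],[0,0,0],[0,0,0],[0,0,0]], "dp": [[-0.7,0.35,0],[-0.6,0.3,0],[-0.4,0.2,0],[-0.1,0,0],[0,0,0],[0,0,0]], "jaw": [1,1,1,1,1,1]}}

```text
clock: 6.57
tool_pos: [0.6006, -0.0234, 0.2037]
eef_rot: [0.73, 0.684, 0.0, -0.001]
contact_force: [0.5, 0.0, -1.0]
opening: 0.538
```

```bash
python3 go.py .6044 -.0345 .0515
```

```text
shift units [-0.44  0.18  6.09]
turn [-0.0001 -0.0002  0.0002] pos [ 0.6006 -0.0234  0.2037] t 6.57 F [ 0.5  0.  -1. ] op 0.538 q [-0.06  0.7   0.03  1.68 -0.03  0.76 -0.07]
```

Emit:
{"name": "move_arm", "arguments": {"turn": [[0,0,0],[0,0,0],[0,0,0],[0,0,0],[0,0,0],[0,0,0],[0,0,0],[0,0,0],[0,0,0],[0,0,0]], "dp": [[-0.44,0.18,0.4],[0,0,0.8],[0,0,0.9],[0,0,0.9],[0,0,0.9],[0,0,0.8],[0,0,0.6],[0,0,0.4],[0,0,0.2],[0,0,0]], "jaw": [1,1,1,1,1,1,1,1,1,1]}}

```text
clock: 7.4
tool_pos: [0.6044, -0.0358, 0.0551]
eef_rot: [0.73, 0.684, -0.001, -0.001]
contact_force: [-0.2, -0.8, -0.9]
opening: 0.54
```

```bash
python3 go.py .6044 -.0345 .0505; python3 -c "
from h import *
s=snap('side','s2')"
```

```text
shift units [ 0.05 -0.    0.18]
turn [-0.0003 -0.      0.0001] pos [ 0.6044 -0.0358  0.0551] t 7.4 F [-0.2 -0.8 -0.9] op 0.54 q [-0.03  0.92  0.02  1.75 -0.03  0.47 -0.05]
```

View pics/s2.png

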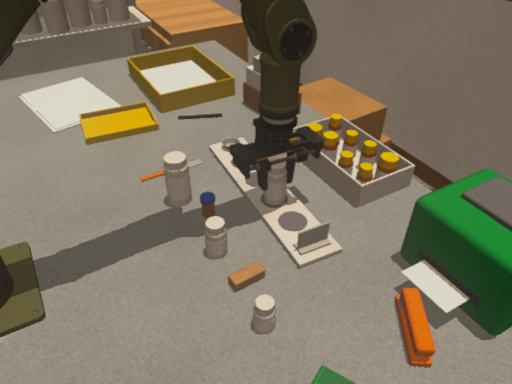

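Bottle_b hangs upright just above the mark next to the plate-side one, at (274,195). Lowering it.

Emit:
{"name": "move_arm", "arguments": {"turn": [[0,0,0],[0,0,0],[0,0,0],[0,0,0]], "dp": [[0.05,0,0.06],[0,0,0.06],[0,0,0.05],[0,0,0]], "jaw": [1,1,1,1]}}

```text
clock: 7.78
tool_pos: [0.6053, -0.0347, 0.0523]
eef_rot: [0.73, 0.684, 0.0, 0.0]
contact_force: [0.5, -0.5, -1.6]
opening: 0.54
```

```bash
python3 go.py .6044 -.0345 .0505
```

```text
shift units [ 0.   -0.04  0.07]
turn [ 0.0001 -0.      0.0001] pos [ 0.6053 -0.0347  0.0523] t 7.78 F [ 0.5 -0.5 -1.6] op 0.54 q [-0.03  0.92  0.02  1.75 -0.03  0.46 -0.05]
```

Emit:
{"name": "move_arm", "arguments": {"turn": [[0,0,0],[0,0,0],[0,0,0],[0,0,0]], "dp": [[0,-0.03,0.04],[0,0,0.03],[0,0,0.02],[0,0,0]], "jaw": [1,1,1,1]}}

```text
clock: 8.12
tool_pos: [0.6045, -0.0347, 0.0509]
eef_rot: [0.73, 0.683, 0.0, 0.0]
contact_force: [-1.7, 0.6, 7.8]
opening: 0.542
```

```bash
python3 go.py .6044 -.0345 .0505
```

```text
shift units [ 0.01 -0.01  0.02]
turn [ 0.0001 -0.      0.    ] pos [ 0.6045 -0.0347  0.0509] t 8.12 F [-1.7  0.6  7.8] op 0.542 q [-0.03  0.93  0.02  1.76 -0.03  0.46 -0.05]
```

Emit:
{"name": "move_arm", "arguments": {"turn": [[0,0,0],[0,0,0],[0,0,0],[0,0,0],[0,0,0],[0,0,0],[0,0,0],[0,0,0]], "dp": [[0,0,0],[0,0,0],[0,0,0],[0,0,0],[0,0,0],[0,0,0],[0,0,0],[0,0,0]], "jaw": [-0.09,-0.12,-0.2,-0.4,-0.6,-0.8,-1,-1]}}

```text
clock: 8.78
tool_pos: [0.6043, -0.0347, 0.0496]
eef_rot: [0.73, 0.683, -0.0, -0.0]
contact_force: [-0.3, 0.5, -0.1]
opening: 0.95
```

Emit:
{"name": "move_arm", "arguments": {"turn": [[0,0,0],[0,0,0],[0,0,0],[0,0,0],[0,0,0],[0,0,0],[0,0,0],[0,0,0],[0,0,0],[0,0,0]], "dp": [[0,0,0],[0,0,-0.2],[0,0,-0.5],[0,0,-0.9],[0,0,-0.9],[0,0,-0.9],[0,0,-0.9],[0,0,-0.9],[0,0,-0.9],[0,0,-0.9]], "jaw": [-1,-1,-1,-1,-1,-1,-1,-1,-1,-1]}}

```text
clock: 9.62
tool_pos: [0.6042, -0.0348, 0.2272]
eef_rot: [0.73, 0.683, 0.0, 0.0]
contact_force: [-0.3, 0.4, -0.4]
opening: 1.001
```

```bash
python3 go.py .4248 .085 .23; python3 -c "
from h import *
s=snap('side','s3')"
```

```text
shift units [ 4.31 -7.47 -0.12]
turn [ 0.0002 -0.      0.    ] pos [ 0.6042 -0.0348  0.2272] t 9.62 F [-0.3  0.4 -0.4] op 1.001 q [-0.04  0.67  0.04  1.65 -0.03  0.82 -0.06]
```

View pics/s3.png

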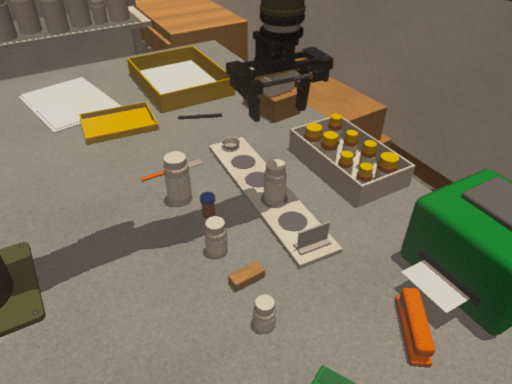

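Bottle_b stands upright and centred at (275,185). Moving on to bottle_a.

Emit:
{"name": "move_arm", "arguments": {"turn": [[0,0,0],[0,0,0],[0,0,0],[0,0,0],[0,0,0],[0,0,0],[0,0,0],[0,0,0],[0,0,0],[0,0,0]], "dp": [[0.2,-0.3,0],[0.5,-0.8,0],[0.55,-0.95,0],[0.55,-0.95,0],[0.55,-0.95,0],[0.55,-0.95,0],[0.5,-0.9,0.2],[0.45,-0.8,0.2],[0.3,-0.6,0.2],[0.1,-0.2,0.1]], "jaw": [-1,-1,-1,-1,-1,-1,-1,-1,-1,-1]}}

```text
clock: 10.5
tool_pos: [0.4224, 0.0847, 0.2065]
eef_rot: [0.729, 0.685, -0.002, -0.002]
contact_force: [0.6, -0.1, 0.4]
opening: 1.0
```

```bash
python3 go.py .4248 .085 .061
```

```text
shift units [0.02 0.12 5.82]
turn [-0.0008  0.0001  0.0006] pos [0.4224 0.0847 0.2065] t 10.5 F [ 0.6 -0.1  0.4] op 1.0 q [-0.33  0.51  0.05  2.16 -0.05  0.48 -0.31]
```

Emit:
{"name": "move_arm", "arguments": {"turn": [[0,0,0],[0,0,0],[0,0,0],[0,0,0],[0,0,0],[0,0,0],[0,0,0],[0,0,0],[0,0,0],[0,0,0]], "dp": [[0,0,0],[0,0,0.4],[0,0,0.8],[0,0,0.8],[0,0,0.9],[0,0,0.9],[0,0,0.8],[0,0,0.6],[0,0,0.4],[0,0,0.1]], "jaw": [-1,-1,-1,-1,-1,-1,-1,-1,-1,-1]}}

```text
clock: 11.33
tool_pos: [0.4273, 0.0826, 0.0631]
eef_rot: [0.73, 0.683, -0.001, -0.0]
contact_force: [0.3, -1.3, -0.6]
opening: 1.0
```

```bash
python3 go.py .4248 .085 .061;python3 -c "
from h import *
s=snap('side','s4')"
```

```text
shift units [ 0.09 -0.11  0.08]
turn [-0.0002  0.0001 -0.0002] pos [0.4273 0.0826 0.0631] t 11.33 F [ 0.3 -1.3 -0.6] op 1.0 q [-0.3   0.82  0.01  2.26 -0.06  0.07 -0.3 ]
```

View pics/s4.png

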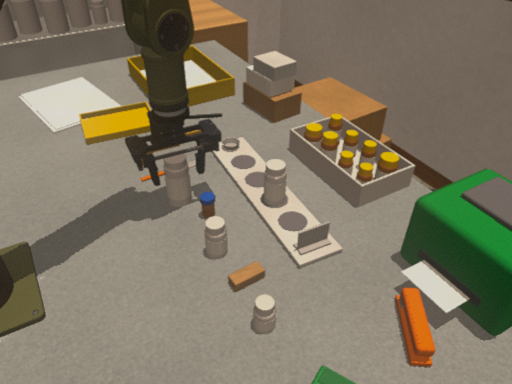

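Emit:
{"name": "move_arm", "arguments": {"turn": [[0,0,0],[0,0,0],[0,0,0],[0,0,0]], "dp": [[0.04,-0.05,0],[0.04,-0.05,0],[0,0,0],[0,0,0]], "jaw": [-0.8,-0.6,-0.5,-0.4]}}

```text
clock: 11.72
tool_pos: [0.4247, 0.0858, 0.0653]
eef_rot: [0.73, 0.684, 0.001, 0.0]
contact_force: [-0.3, -0.6, 0.1]
opening: 0.722
```

```bash
python3 go.py .4248 .085 .061
```

```text
shift units [-0.03  0.    0.17]
turn [ 0.0002 -0.0001  0.0001] pos [0.4247 0.0858 0.0653] t 11.72 F [-0.3 -0.6  0.1] op 0.722 q [-0.31  0.81  0.01  2.27 -0.07  0.06 -0.31]
```

Emit:
{"name": "move_arm", "arguments": {"turn": [[0,0,0],[0,0,0],[0,0,0],[0,0,0],[0,0,0],[0,0,0],[0,0,0],[0,0,0]], "dp": [[0,0,0],[0,0,0],[0,0,0],[0,0,0],[0,0,0],[0,0,0],[0,0,0],[0,0,0]], "jaw": [-0.32,-0.28,-0.24,-0.2,0,1,1,1]}}

```text
clock: 12.38
tool_pos: [0.4247, 0.0857, 0.0648]
eef_rot: [0.73, 0.683, 0.0, 0.0]
contact_force: [1.1, -0.3, 3.5]
opening: 0.609
```

```bash
python3 go.py .4248 .085 .061
```

```text
shift units [-0.03  0.01  0.15]
turn [ 0.0001 -0.      0.    ] pos [0.4247 0.0857 0.0648] t 12.38 F [ 1.1 -0.3  3.5] op 0.609 q [-0.31  0.81  0.01  2.27 -0.07  0.06 -0.31]
```

Emit:
{"name": "move_arm", "arguments": {"turn": [[0,0,0],[0,0,0],[0,0,0],[0,0,0],[0,0,0],[0,0,0]], "dp": [[0,0,0],[0,0,-0.1],[0,0,-0.2],[0,0,-0.3],[0,0,-0.1],[0,0,0]], "jaw": [1,1,1,1,1,1]}}

```text
clock: 12.88
tool_pos: [0.4246, 0.0857, 0.083]
eef_rot: [0.73, 0.683, 0.001, 0.0]
contact_force: [-0.5, 0.3, -1.5]
opening: 0.609
```

```bash
python3 go.py .5991 -.116 .235; python3 -c "
from h import *
s=snap('side','s5')"
```

```text
shift units [-7.59  7.5  -6.08]
turn [ 0.0002 -0.0001  0.0001] pos [0.4246 0.0857 0.083 ] t 12.88 F [-0.5  0.3 -1.5] op 0.609 q [-0.31  0.77  0.01  2.26 -0.07  0.11 -0.31]
```

View pics/s5.png

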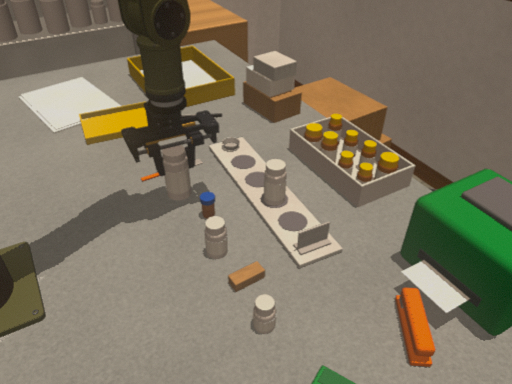

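Bottle_a is lifted, upright, at (177,170). Carrying it over.

Emit:
{"name": "move_arm", "arguments": {"turn": [[0,0,0],[0,0,0],[0,0,0],[0,0,0],[0,0,0],[0,0,0],[0,0,0],[0,0,0],[0,0,0],[0,0,0]], "dp": [[0,0,-0.4],[0,0,-0.7],[0,0,-0.9],[0,0,-0.9],[0,0,-0.9],[-0.2,0.2,-0.8],[-0.4,0.4,-0.7],[-0.6,0.6,-0.5],[-0.7,0.7,-0.2],[-0.7,0.7,0]], "jaw": [1,1,1,1,1,1,1,1,1,1]}}

```text
clock: 13.77
tool_pos: [0.4858, 0.016, 0.2336]
eef_rot: [0.73, 0.684, 0.001, 0.001]
contact_force: [0.2, -0.3, -1.8]
opening: 0.609
```

Emit:
{"name": "move_arm", "arguments": {"turn": [[0,0,0],[0,0,0],[0,0,0],[0,0,0],[0,0,0],[0,0,0],[0,0,0],[0,0,0],[0,0,0],[0,0,0]], "dp": [[-0.7,0.7,0],[-0.7,0.7,0],[-0.7,0.7,0],[-0.7,0.7,0],[-0.7,0.7,0],[-0.6,0.6,0],[-0.5,0.5,0],[-0.3,0.3,0],[-0.1,0.1,0],[0,0,0]], "jaw": [1,1,1,1,1,1,1,1,1,1]}}

```text
clock: 14.6
tool_pos: [0.6011, -0.1171, 0.2315]
eef_rot: [0.73, 0.683, -0.0, -0.0]
contact_force: [0.7, -0.5, -0.5]
opening: 0.611
```

```bash
python3 go.py .5991 -.116 .077
```

```text
shift units [ 0.04 -0.08  6.18]
turn [-0.0002  0.     -0.0001] pos [ 0.6011 -0.1171  0.2315] t 14.6 F [ 0.7 -0.5 -0.5] op 0.611 q [ 0.1   0.68  0.03  1.62 -0.02  0.85  0.07]
```

Emit:
{"name": "move_arm", "arguments": {"turn": [[0,0,0],[0,0,0],[0,0,0],[0,0,0],[0,0,0],[0,0,0],[0,0,0],[0,0,0],[0,0,0],[0,0,0]], "dp": [[0.04,-0.07,0.4],[0,0,0.8],[0,0,0.9],[0,0,0.9],[0,0,0.9],[0,0,0.8],[0,0,0.6],[0,0,0.4],[0,0,0.25],[0,0,0]], "jaw": [1,1,1,1,1,1,1,1,1,1]}}

```text
clock: 15.43
tool_pos: [0.5988, -0.1145, 0.0825]
eef_rot: [0.73, 0.684, -0.001, -0.001]
contact_force: [-0.8, 0.1, -1.1]
opening: 0.609
```

```bash
python3 go.py .5991 -.116 .0765
```

```text
shift units [-0.06  0.02  0.24]
turn [-0.0004 -0.0001  0.0002] pos [ 0.5988 -0.1145  0.0825] t 15.43 F [-0.8  0.1 -1.1] op 0.609 q [ 0.11  0.88  0.01  1.73 -0.02  0.53  0.07]
```

Emit:
{"name": "move_arm", "arguments": {"turn": [[0,0,0],[0,0,0],[0,0,0],[0,0,0],[0,0,0]], "dp": [[-0.04,0,0.06],[0,0,0.06],[0,0,0.06],[0,0,0],[0,0,0]], "jaw": [1,1,1,1,1]}}

```text
clock: 15.85
tool_pos: [0.5999, -0.1164, 0.0794]
eef_rot: [0.73, 0.683, 0.0, 0.0]
contact_force: [-0.3, 0.9, -1.4]
opening: 0.605
```

```bash
python3 go.py .5991 -.116 .0765
```

```text
shift units [ 0.01 -0.03  0.11]
turn [ 0.0001 -0.      0.    ] pos [ 0.5999 -0.1164  0.0794] t 15.85 F [-0.3  0.9 -1.4] op 0.605 q [ 0.11  0.89  0.01  1.73 -0.02  0.52  0.07]
```

Emit:
{"name": "move_arm", "arguments": {"turn": [[0,0,0],[0,0,0],[0,0,0],[0,0,0],[0,0,0]], "dp": [[0,-0.03,0.04],[0,0,0.04],[0,0,0.03],[0,0,0],[0,0,0]], "jaw": [1,1,1,1,1]}}

```text
clock: 16.27
tool_pos: [0.599, -0.1163, 0.0769]
eef_rot: [0.73, 0.683, 0.0, 0.0]
contact_force: [-1.2, 0.1, 5.3]
opening: 0.608
```

```bash
python3 go.py .5991 -.116 .0765
```

```text
shift units [0.01 0.   0.02]
turn [ 0. -0.  0.] pos [ 0.599  -0.1163  0.0769] t 16.27 F [-1.2  0.1  5.3] op 0.608 q [ 0.11  0.89  0.01  1.73 -0.02  0.52  0.07]
```

Contact with 5 N at the expected height, so I'll release it.

Emit:
{"name": "move_arm", "arguments": {"turn": [[0,0,0],[0,0,0],[0,0,0],[0,0,0],[0,0,0],[0,0,0],[0,0,0],[0,0,0],[0,0,0]], "dp": [[0,0,0],[0,0,0],[0,0,0],[0,0,0],[0,0,0],[0,0,0],[0,0,0],[0,0,0],[0,0,0]], "jaw": [-0.22,-0.25,-0.3,-0.4,-0.6,-0.8,-1,-1,-1]}}

```text
clock: 17.02
tool_pos: [0.599, -0.1163, 0.0762]
eef_rot: [0.73, 0.683, 0.0, -0.0]
contact_force: [0.0, -0.9, -0.3]
opening: 0.996
```

Emit:
{"name": "move_arm", "arguments": {"turn": [[0,0,0],[0,0,0],[0,0,0],[0,0,0],[0,0,0],[0,0,0],[0,0,0],[0,0,0],[0,0,0],[0,0,0]], "dp": [[0,0,0],[0,0,-0.2],[0,0,-0.5],[0,0,-0.9],[0,0,-0.9],[0,0,-0.9],[0,0,-0.8],[0,0,-0.6],[0,0,-0.3],[0,0,0]], "jaw": [-1,-1,-1,-1,-1,-1,-1,-1,-1,-1]}}

```text
clock: 17.85
tool_pos: [0.6002, -0.1165, 0.2063]
eef_rot: [0.73, 0.683, 0.001, 0.002]
contact_force: [-1.1, 0.7, -0.3]
opening: 1.002
```

```bash
python3 go.py .4258 -.1046 .17; python3 -c "
from h import *
s=snap('side','s6')"
```

```text
shift units [ 0.02 -7.    1.42]
turn [0.0007 0.     0.    ] pos [ 0.6002 -0.1165  0.2063] t 17.85 F [-1.1  0.7 -0.3] op 1.002 q [ 0.1   0.7   0.02  1.65 -0.02  0.78  0.07]
```

View pics/s6.png

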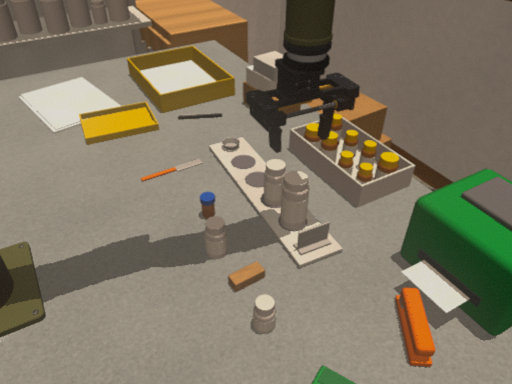

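Bottle_a stands next to the plate at (294,200), upright. For bottle_c a vertical tool would take joint 6 to its lower limit (it was 0.06 at bottle_a). So I'll take bottle_c with tangential jaws and the tool tilted about the jaw axis, set it down farther out, and regrasp it there.

Emit:
{"name": "move_arm", "arguments": {"turn": [[0,0,0],[0,0,0],[0,0,0],[0,0,0],[0,0,0],[0,0,0],[0,0,0],[0,0,0],[0,0,0],[0,0,0]], "dp": [[0,-0.3,0],[0,-0.7,0],[0,-0.9,0],[0,-0.9,0],[0,-0.9,0],[0,-0.9,0.2],[0,-0.9,0.4],[0,-0.7,0.4],[0,-0.5,0.3],[0,-0.2,0.1]], "jaw": [-1,-1,-1,-1,-1,-1,-1,-1,-1,-1]}}

```text
clock: 18.73
tool_pos: [0.4225, -0.1046, 0.1673]
eef_rot: [0.73, 0.683, -0.002, -0.003]
contact_force: [-0.9, -0.7, -0.1]
opening: 0.996
```

Emit:
{"name": "move_arm", "arguments": {"turn": [[0,0,-0.01],[0,0,-0.019],[0,0,-0.019],[0,0,-0.019],[0,0,-0.019],[0,0,-0.019],[0,0,-0.019],[0,0,-0.019],[0,0,-0.019],[0,0,-0.019]], "dp": [[0,0,0],[0,0,0],[0,0,0],[0,0,0],[0,0,0],[0,0,0],[0,0,0],[0,0,0],[0,0,0],[0,0,0]], "jaw": [-1,-1,-1,-1,-1,-1,-1,-1,-1,-1]}}

```text
clock: 19.57
tool_pos: [0.4268, -0.1049, 0.1684]
eef_rot: [0.244, 0.97, 0.0, -0.0]
contact_force: [-0.0, -0.1, -0.3]
opening: 0.998
```

Emit:
{"name": "move_arm", "arguments": {"turn": [[0,0,-0.019],[0,0,-0.019],[0,0,-0.003],[0,0.014,0],[0,0.014,0],[0,0,0],[0,0,0]], "dp": [[0,0,0],[0,0,0],[0,0,0],[0,0,0],[0,0,0],[0,0,0],[0,0,0]], "jaw": [-1,-1,-1,-1,-1,-1,-1]}}

```text
clock: 20.15
tool_pos: [0.4276, -0.105, 0.168]
eef_rot: [0.121, 0.989, 0.011, -0.086]
contact_force: [-0.8, -0.3, -0.0]
opening: 0.999
```

```bash
python3 go.py .4258 -.1046 .15; python3 -c "
from h import *
st=r.get_state();print(R.from_quat(st['eef_rot']).as_matrix().round(3))
s=snap('side','s7')"
```

```text
shift units [-0.05 -0.    0.72]
turn [-0.0192 -0.0231  0.221 ] pos [ 0.4276 -0.105   0.168 ] t 20.15 F [-0.8 -0.3 -0. ] op 0.999 q [ 0.43  0.68 -0.46  2.01  0.38  0.72  1.05]
[[-0.956  0.242 -0.168]
 [ 0.238  0.97   0.043]
 [ 0.173  0.001 -0.985]]
```

View pics/s7.png

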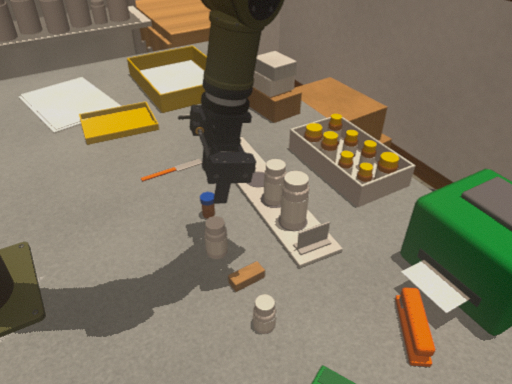

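```bash
python3 go.py .4227 -.1038 .0246
```

```text
shift units [-0.85  0.01  5.68]
turn [-0.0194 -0.0232  0.2212] pos [ 0.4264 -0.1049  0.1682] t 20.2 F [-0.1 -0.  -0.5] op 1.002 q [ 0.43  0.67 -0.46  2.02  0.38  0.72  1.05]
```

Emit:
{"name": "move_arm", "arguments": {"turn": [[0,0,0],[0,0,0],[0,0,0],[0,0,0],[0,0,0],[0,0,0],[0,0,0],[0,0,0],[0,0,0],[0,0,0]], "dp": [[-0.05,0,0.3],[-0.1,0,0.6],[-0.13,0,0.8],[-0.13,0,0.8],[-0.13,0,0.8],[-0.13,0,0.8],[-0.1,0,0.7],[-0.05,0,0.5],[0,0,0.3],[0,0,0]], "jaw": [-1,-1,-1,-1,-1,-1,-1,-1,-1,-1]}}

```text
clock: 21.03
tool_pos: [0.4208, -0.1034, 0.0264]
eef_rot: [0.12, 0.989, 0.01, -0.089]
contact_force: [0.3, -0.5, 0.0]
opening: 0.997
```

```bash
python3 go.py .4227 -.1038 .0246; python3 -c "
from h import *
s=snap('side','s8')"
```

```text
shift units [-0.09  0.    0.06]
turn [-0.0199 -0.0236  0.2216] pos [ 0.4208 -0.1034  0.0264] t 21.03 F [ 0.3 -0.5  0. ] op 0.997 q [ 0.31  0.92 -0.27  2.09  0.56  0.38  0.91]
```

View pics/s8.png

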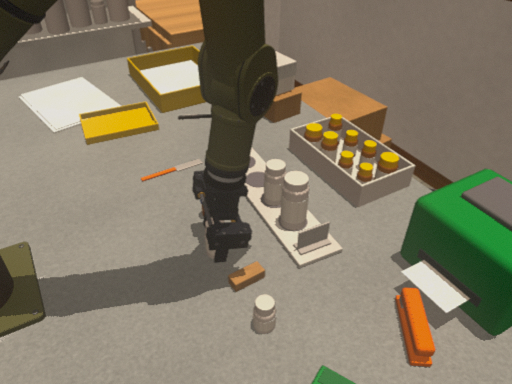

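Fingers straddle bottle_c with no contact, and joint 6 is at 0.38. Closing.

Emit:
{"name": "move_arm", "arguments": {"turn": [[0,0,0],[0,0,0],[0,0,0],[0,0,0],[0,0,0],[0,0,0],[0,0,0],[0,0,0],[0,0,0],[0,0,0]], "dp": [[-0.07,0,0],[0,0,0],[0,0,0],[0,0,0],[0,0,0],[0,0,0],[0,0,0],[0,0,0],[0,0,0],[0,0,0]], "jaw": [-0.6,-0.3,-0.1,0,0.1,0.2,0.3,1,1,1]}}

```text
clock: 21.92
tool_pos: [0.4244, -0.1043, 0.027]
eef_rot: [0.12, 0.989, 0.011, -0.087]
contact_force: [0.7, 0.3, 3.0]
opening: 0.482
```

Emit:
{"name": "move_arm", "arguments": {"turn": [[0,0,0],[0,0,0],[0,0,0],[0,0,0],[0,0,0],[0,0,0]], "dp": [[0,0,0],[0.02,0,-0.1],[0.03,0,-0.2],[0.03,0,-0.2],[0.02,0,-0.1],[0,0,0]], "jaw": [1,1,1,1,1,1]}}

```text
clock: 22.42
tool_pos: [0.4248, -0.1044, 0.0428]
eef_rot: [0.12, 0.989, 0.011, -0.087]
contact_force: [-0.4, -0.2, -0.8]
opening: 0.483
```

```bash
python3 go.py .492 -.1035 .045; python3 -c "
from h import *
s=snap('top','t9')"
```

```text
shift units [-2.54  0.68 -0.54]
turn [-0.0194 -0.0232  0.2214] pos [ 0.4248 -0.1044  0.0428] t 22.42 F [-0.4 -0.2 -0.8] op 0.483 q [ 0.33  0.89 -0.3   2.08  0.54  0.42  0.93]
```

View pics/t9.png

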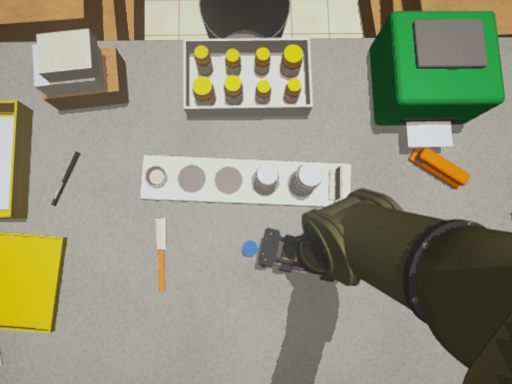

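```bash
python3 go.py .4248 -.1044 .115;python3 go.py .487 .09 .115
```

```text
shift units [ 0.5   0.   -2.85]
turn [-0.0194 -0.0232  0.2214] pos [ 0.4247 -0.1045  0.0426] t 22.47 F [ 0.4  0.8 -0.4] op 0.481 q [ 0.33  0.89 -0.3   2.08  0.54  0.42  0.93]
shift units [-0.04  8.15 -2.95]
turn [-0.0194 -0.0232  0.2214] pos [ 0.4247 -0.1045  0.0426] t 22.47 F [ 0.4  0.8 -0.4] op 0.481 q [ 0.33  0.89 -0.3   2.08  0.54  0.42  0.93]
```

Emit:
{"name": "move_arm", "arguments": {"turn": [[0,0,0],[0,0,0],[0,0,0],[0,0,0],[0,0,0],[0,0,0],[0,0,0],[0,0,0],[0,0,0],[0,0,0]], "dp": [[0.07,0,-0.4],[0.12,0,-0.7],[0.14,0,-0.8],[0.12,0.2,-0.7],[0.05,0.4,-0.3],[-0.04,0.6,0],[-0.05,0.7,0],[-0.05,0.7,0],[-0.05,0.7,0],[-0.05,0.7,0]], "jaw": [1,1,1,1,1,1,1,1,1,1]}}

```text
clock: 23.3
tool_pos: [0.4545, -0.0072, 0.1147]
eef_rot: [0.12, 0.989, 0.011, -0.087]
contact_force: [-0.2, -0.2, -0.7]
opening: 0.48
```

Emit:
{"name": "move_arm", "arguments": {"turn": [[0,0,0],[0,0,0],[0,0,0],[0,0,0],[0,0,0],[0,0,0],[0,0,0],[0,0,0],[0,0,0],[0,0,0]], "dp": [[-0.05,0.7,0],[-0.05,0.7,0],[-0.05,0.7,0],[-0.05,0.7,0],[-0.05,0.6,0],[-0.04,0.4,0],[-0.02,0.3,0],[0,0.1,0],[0,0,0],[0,0,0]], "jaw": [1,1,1,1,1,1,1,1,1,1]}}

```text
clock: 24.13
tool_pos: [0.4867, 0.0904, 0.1132]
eef_rot: [0.12, 0.989, 0.01, -0.088]
contact_force: [-0.5, -0.3, -0.9]
opening: 0.483
```

```bash
python3 go.py .487 .09 .031; python3 -c "
from h import *
s=snap('side','s10')"
```

```text
shift units [-0.59 -0.01  3.23]
turn [-0.0197 -0.0232  0.2213] pos [0.4867 0.0904 0.1132] t 24.13 F [-0.5 -0.3 -0.9] op 0.483 q [ 0.02  0.81 -0.42  1.9   0.34  0.66  0.74]
```

View pics/s10.png

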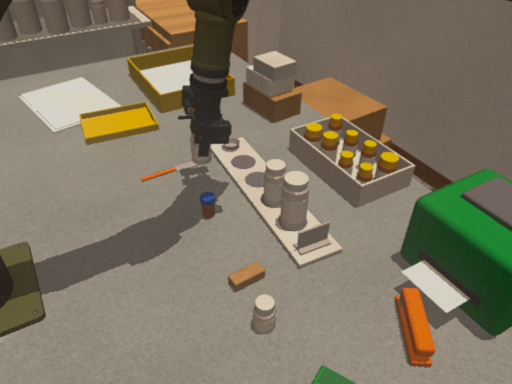

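Bottle_c is held upright at (200,150). The spatula at (185,168) stays clear. Lowering it to the free patch.

Emit:
{"name": "move_arm", "arguments": {"turn": [[0,0,0],[0,0,0],[0,0,0],[0,0,0],[0,0,0],[0,0,0],[0,0,0],[0,0,0]], "dp": [[-0.06,0,0.4],[-0.13,0,0.7],[-0.13,0,0.7],[-0.12,0,0.6],[-0.08,0,0.4],[-0.05,0,0.25],[0,0,0.1],[0,0,0]], "jaw": [1,1,1,1,1,1,1,1]}}

```text
clock: 24.85
tool_pos: [0.487, 0.0912, 0.0329]
eef_rot: [0.12, 0.989, 0.011, -0.088]
contact_force: [-0.3, 0.4, -1.6]
opening: 0.485
```

```bash
python3 go.py .487 .09 .0265
```

```text
shift units [-0.06 -0.04  0.25]
turn [-0.0196 -0.0234  0.2214] pos [0.487  0.0912 0.0329] t 24.85 F [-0.3  0.4 -1.6] op 0.485 q [-0.02  0.94 -0.34  1.92  0.41  0.5   0.69]
```

Emit:
{"name": "move_arm", "arguments": {"turn": [[0,0,0],[0,0,0],[0,0,0],[0,0,0],[0,0,0]], "dp": [[-0.01,0,0.06],[-0.01,0,0.06],[-0.01,0,0.05],[0,0,0],[0,0,0]], "jaw": [1,1,1,1,1]}}

```text
clock: 25.27
tool_pos: [0.4874, 0.0913, 0.0292]
eef_rot: [0.12, 0.989, 0.011, -0.087]
contact_force: [0.3, -0.5, 0.1]
opening: 0.484
```

```bash
python3 go.py .487 .09 .0265
```

```text
shift units [-0.01 -0.05  0.11]
turn [-0.0195 -0.0233  0.2214] pos [0.4874 0.0913 0.0292] t 25.27 F [ 0.3 -0.5  0.1] op 0.484 q [-0.03  0.95 -0.34  1.92  0.42  0.49  0.69]
```

Emit:
{"name": "move_arm", "arguments": {"turn": [[0,0,0],[0,0,0],[0,0,0],[0,0,0]], "dp": [[0,0,0.04],[-0.01,0,0.04],[0,0,0.02],[0,0,0]], "jaw": [1,1,1,1]}}

```text
clock: 25.6
tool_pos: [0.4873, 0.0914, 0.0271]
eef_rot: [0.12, 0.989, 0.011, -0.087]
contact_force: [-0.6, -0.3, 5.2]
opening: 0.486
```

```bash
python3 go.py .487 .09 .0265
```

```text
shift units [-0.01 -0.06  0.02]
turn [-0.0195 -0.0232  0.2214] pos [0.4873 0.0914 0.0271] t 25.6 F [-0.6 -0.3  5.2] op 0.486 q [-0.03  0.95 -0.34  1.92  0.42  0.49  0.69]
```

Emit:
{"name": "move_arm", "arguments": {"turn": [[0,0,0],[0,0,0],[0,0,0],[0,0,0],[0,0,0],[0,0,0],[0,0,0],[0,0,0]], "dp": [[0,0,0],[0,0,0],[0,0,0],[0,0,0],[0,0,0],[0,0,0],[0,0,0],[0,0,0]], "jaw": [0.02,-0.02,-0.1,-0.3,-0.5,-0.8,-1,-1]}}

```text
clock: 26.27
tool_pos: [0.4871, 0.0913, 0.0265]
eef_rot: [0.12, 0.989, 0.011, -0.087]
contact_force: [-1.2, 0.1, -0.5]
opening: 0.902
```

Emit:
{"name": "move_arm", "arguments": {"turn": [[0,0,0],[0,0,0],[0,0,0],[0,0,0],[0,0,0],[0,0,0],[0,0,0],[0,0,0],[0,0,0],[0,0,0]], "dp": [[0.03,0,-0.2],[0.08,0,-0.5],[0.14,0,-0.8],[0.15,0,-0.9],[0.15,0,-0.9],[0.14,0,-0.8],[0.09,0,-0.5],[0.03,0,-0.2],[0,0,0],[0,0,0]], "jaw": [-1,-1,-1,-1,-1,-1,-1,-1,-1,-1]}}

```text
clock: 27.1
tool_pos: [0.488, 0.0909, 0.1484]
eef_rot: [0.12, 0.989, 0.011, -0.087]
contact_force: [1.1, -0.5, 0.1]
opening: 0.999
```

```bash
python3 go.py .4905 .0906 .14; python3 -c "
from h import *
s=snap('side','s11')"
```

```text
shift units [-0.15  0.01  0.31]
turn [-0.0195 -0.0233  0.2214] pos [0.488  0.0909 0.1484] t 27.1 F [ 1.1 -0.5  0.1] op 0.999 q [ 0.04  0.76 -0.45  1.88  0.31  0.74  0.76]
```

View pics/s11.png

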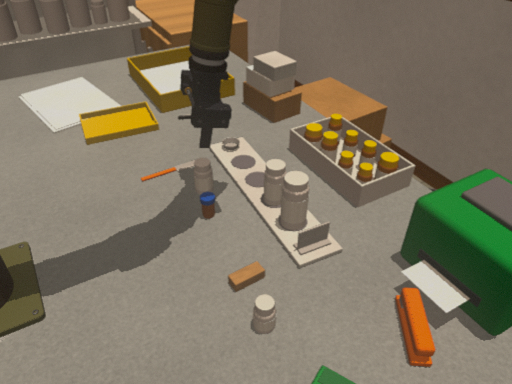

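Bottle_c stands upright at (203,175). I'll level and turn the tool back.

Emit:
{"name": "move_arm", "arguments": {"turn": [[0,-0.014,0],[0,-0.014,0],[0,0,0.019],[0,0,0.019],[0,0,0.019],[0,0,0.019],[0,0,0.019],[0,0,0.019],[0,0,0.019],[0,0,0.019]], "dp": [[0,0,0],[0,0,0],[0,0,0],[0,0,0],[0,0,0],[0,0,0],[0,0,0],[0,0,0],[0,0,0],[0,0,0]], "jaw": [-1,-1,-1,-1,-1,-1,-1,-1,-1,-1]}}

```text
clock: 27.98
tool_pos: [0.4874, 0.091, 0.1472]
eef_rot: [0.566, 0.825, -0.001, -0.001]
contact_force: [0.2, 0.7, 0.3]
opening: 1.0
```

Emit:
{"name": "move_arm", "arguments": {"turn": [[0,0,0.019],[0,0,0.019],[0,0,0.019],[0,0,0.013],[0,0,0],[0,0,0]], "dp": [[0,0,0],[0,0,0],[0,0,0],[0,0,0],[0,0,0],[0,0,0]], "jaw": [-1,-1,-1,-1,-1,-1]}}

```text
clock: 28.48
tool_pos: [0.4876, 0.091, 0.1474]
eef_rot: [0.729, 0.685, -0.001, -0.0]
contact_force: [-0.5, -0.2, -0.9]
opening: 1.002
```

```bash
python3 go.py .4905 .0906 .024; python3 -c "
from meas import *
s=snap('side','s12');print(proj(s,[.4905,.0906,.078]))
print(ray(s,blob(s['frame'],proj(s,[.4905,.0906,.078])[0].astype(int),7)[0],.078))"
```

```text
shift units [-0.01  0.13  4.94]
turn [-0.0002  0.0001  0.0005] pos [0.4876 0.091  0.1474] t 28.48 F [-0.5 -0.2 -0.9] op 1.002 q [-0.3   0.67  0.04  2.04 -0.06  0.43 -0.28]
[[202.4199968 161.4026293]]
[0.48896695 0.09288925 0.078     ]
```

View pics/s12.png

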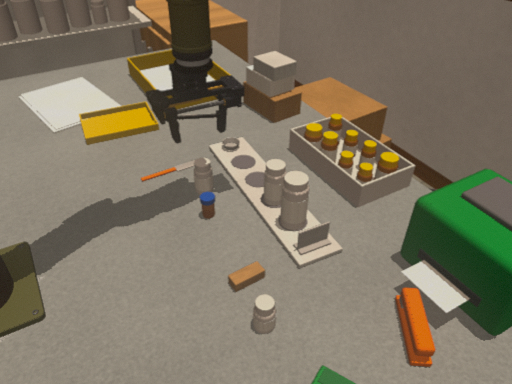

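Emit:
{"name": "move_arm", "arguments": {"turn": [[0,0,0],[0,0,0],[0,0,0],[0,0,0],[0,0,0],[0,0,0],[0,0,0],[0,0,0],[0,0,0],[0,0,0]], "dp": [[0,0.1,0.3],[0,0,0.6],[0,0,0.8],[0,0,0.8],[0,0,0.8],[0,0,0.7],[0,0,0.5],[0,0,0.3],[0,0,0.1],[0,0,0]], "jaw": [-1,-1,-1,-1,-1,-1,-1,-1,-0.8,-0.6]}}

```text
clock: 29.37
tool_pos: [0.4904, 0.0908, 0.0251]
eef_rot: [0.73, 0.684, -0.0, -0.0]
contact_force: [-0.4, 0.4, 0.2]
opening: 0.873
```

```bash
python3 go.py .4900 .0910 .024
```

```text
shift units [ 0.01 -0.02  0.04]
turn [-0.0002  0.      0.0001] pos [0.4904 0.0908 0.0251] t 29.37 F [-0.4  0.4  0.2] op 0.873 q [-0.28  0.91  0.01  2.08 -0.07  0.15 -0.27]
```

Emit:
{"name": "move_arm", "arguments": {"turn": [[0,0,0],[0,0,0],[0,0,0],[0,0,0],[0,0,0],[0,0,0],[0,0,0],[0,0,0],[0,0,0]], "dp": [[0,0,0],[0,0,0],[0,0,0],[0,0,0],[0,0,0],[0,0,0],[0,0,0],[0,0,0],[0,0,0]], "jaw": [-0.3,-0.15,-0.05,0.05,0.15,0.3,1,1,1]}}

```text
clock: 30.12
tool_pos: [0.4906, 0.091, 0.0261]
eef_rot: [0.73, 0.684, 0.0, 0.0]
contact_force: [-0.4, 0.5, 4.7]
opening: 0.484
```

```bash
python3 go.py .6099 .0475 .15
```

```text
shift units [-1.42  4.88 -4.96]
turn [ 0.     -0.      0.0001] pos [0.4906 0.091  0.0261] t 30.12 F [-0.4  0.5  4.7] op 0.484 q [-0.28  0.91  0.01  2.08 -0.07  0.15 -0.27]
```

Emit:
{"name": "move_arm", "arguments": {"turn": [[0,0,0],[0,0,0],[0,0,0],[0,0,0],[0,0,0],[0,0,0],[0,0,0],[0,0,0],[0,0,0]], "dp": [[0,0,-0.2],[0,0,-0.4],[0,0,-0.6],[0,0,-0.7],[0,0,-0.8],[0,0,-0.7],[0,0,-0.5],[0,0,-0.2],[0,0,0]], "jaw": [1,1,1,1,1,1,1,1,1]}}

```text
clock: 30.87
tool_pos: [0.4914, 0.0911, 0.1296]
eef_rot: [0.73, 0.683, 0.001, 0.001]
contact_force: [-1.0, -0.3, -1.3]
opening: 0.482
```

```bash
python3 go.py .6099 .0475 .12; python3 -c "
from h import *
s=snap('side','s13')"
```

```text
shift units [-1.43  4.84  0.4 ]
turn [ 0.0004 -0.0001  0.    ] pos [0.4914 0.0911 0.1296] t 30.87 F [-1.  -0.3 -1.3] op 0.482 q [-0.3   0.71  0.04  2.05 -0.07  0.38 -0.28]
```

View pics/s13.png

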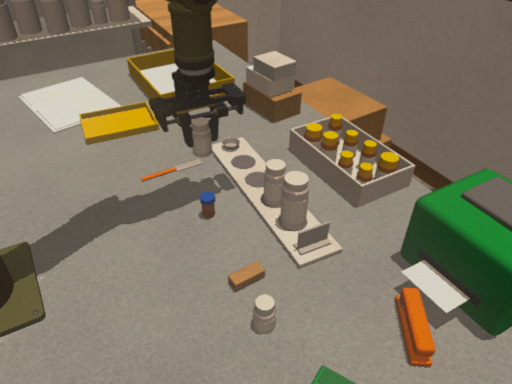

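Emit:
{"name": "move_arm", "arguments": {"turn": [[0,0,0],[0,0,0],[0,0,0],[0,0,0],[0,0,0],[0,0,0],[0,0,0],[0,0,0],[0,0,0],[0,0,0]], "dp": [[-0.1,0.3,0],[-0.2,0.6,0],[-0.2,0.8,0],[-0.25,0.8,0],[-0.25,0.8,0],[-0.2,0.7,0],[-0.15,0.5,0.1],[-0.08,0.3,0.2],[0,0.05,0.2],[0,0,0]], "jaw": [1,1,1,1,1,1,1,1,1,1]}}

```text
clock: 31.75
tool_pos: [0.6079, 0.0471, 0.1136]
eef_rot: [0.73, 0.683, -0.001, -0.001]
contact_force: [-0.2, 0.6, -1.4]
opening: 0.482
```

```bash
python3 go.py .6099 .0475 .043
```

```text
shift units [0.02 0.09 2.82]
turn [-0.0006  0.0001  0.    ] pos [0.6079 0.0471 0.1136] t 31.75 F [-0.2  0.6 -1.4] op 0.482 q [-0.17  0.83  0.03  1.72 -0.04  0.59 -0.18]
```

Emit:
{"name": "move_arm", "arguments": {"turn": [[0,0,0],[0,0,0],[0,0,0],[0,0,0],[0,0,0],[0,0,0],[0,0,0],[0,0,0]], "dp": [[0,0.06,0.3],[0,0,0.6],[0,0,0.7],[0,0,0.6],[0,0,0.4],[0,0,0.2],[0,0,0],[0,0,0]], "jaw": [1,1,1,1,1,1,1,1]}}

```text
clock: 32.42
tool_pos: [0.6108, 0.0474, 0.0459]
eef_rot: [0.73, 0.684, 0.0, -0.0]
contact_force: [1.0, -0.0, -1.3]
opening: 0.481
```

```bash
python3 go.py .6099 .0475 .0375
```

```text
shift units [ 0.   -0.04  0.34]
turn [ 0.     -0.      0.0001] pos [0.6108 0.0474 0.0459] t 32.42 F [ 1.  -0.  -1.3] op 0.481 q [-0.16  0.94  0.02  1.73 -0.04  0.47 -0.18]
```

Emit:
{"name": "move_arm", "arguments": {"turn": [[0,0,0],[0,0,0],[0,0,0],[0,0,0],[0,0,0],[0,0,0]], "dp": [[0,-0.03,0.1],[0,0,0.06],[0,0,0.05],[0,0,0.05],[0,0,0],[0,0,0]], "jaw": [1,1,1,1,1,1]}}

```text
clock: 32.92
tool_pos: [0.6101, 0.0472, 0.0392]
eef_rot: [0.73, 0.683, 0.0, -0.0]
contact_force: [-0.3, -0.8, -0.6]
opening: 0.487
```

```bash
python3 go.py .6099 .0475 .0375
```

```text
shift units [ 0.01 -0.01  0.07]
turn [ 0. -0.  0.] pos [0.6101 0.0472 0.0392] t 32.92 F [-0.3 -0.8 -0.6] op 0.487 q [-0.16  0.95  0.02  1.74 -0.04  0.46 -0.18]
```

Emit:
{"name": "move_arm", "arguments": {"turn": [[0,0,0],[0,0,0],[0,0,0],[0,0,0],[0,0,0]], "dp": [[0.01,0,0.03],[0,0,0.03],[0,0,0.02],[0,0,0],[0,0,0]], "jaw": [1,1,1,1,1]}}

```text
clock: 33.33
tool_pos: [0.6102, 0.0475, 0.0381]
eef_rot: [0.73, 0.683, 0.0, 0.0]
contact_force: [-2.8, 1.1, 6.7]
opening: 0.482
```

```bash
python3 go.py .6099 .0475 .0375
```

```text
shift units [-0.   -0.01  0.02]
turn [ 0.0001 -0.      0.    ] pos [0.6102 0.0475 0.0381] t 33.33 F [-2.8  1.1  6.7] op 0.482 q [-0.16  0.95  0.02  1.74 -0.04  0.45 -0.18]
```

Emit:
{"name": "move_arm", "arguments": {"turn": [[0,0,0],[0,0,0],[0,0,0],[0,0,0],[0,0,0],[0,0,0],[0,0,0],[0,0,0],[0,0,0]], "dp": [[0,0,0],[0,0,0],[0,0,0],[0,0,0],[0,0,0],[0,0,0],[0,0,0],[0,0,0],[0,0,0]], "jaw": [0.02,-0.02,-0.1,-0.3,-0.5,-0.8,-1,-1,-1]}}

```text
clock: 34.08
tool_pos: [0.61, 0.0475, 0.0372]
eef_rot: [0.73, 0.683, 0.0, -0.0]
contact_force: [-0.5, -0.5, -0.3]
opening: 0.984
```

Emit:
{"name": "move_arm", "arguments": {"turn": [[0,0,0],[0,0,0],[0,0,0],[0,0,0],[0,0,0],[0,0,0],[0,0,0],[0,0,0],[0,0,0],[0,0,0]], "dp": [[0,0,-0.2],[0,0,-0.5],[0,0,-0.8],[0,0,-0.9],[0,0,-0.9],[0,0,-0.8],[0,0,-0.6],[0,-0.3,-0.3],[-0.2,-0.6,0],[-0.4,-0.7,0]], "jaw": [-1,-1,-1,-1,-1,-1,-1,-1,-1,-1]}}

```text
clock: 34.92
tool_pos: [0.5692, 0.0367, 0.1633]
eef_rot: [0.729, 0.684, 0.001, 0.0]
contact_force: [0.4, -0.1, -0.1]
opening: 1.0
```

```bash
python3 go.py .4205 -.296 .15; python3 -c "
from h import *
s=snap('side','s14')"
```

```text
shift units [-13.66  -5.09   0.49]
turn [ 0.0004 -0.0003  0.0004] pos [0.5692 0.0367 0.1633] t 34.92 F [ 0.4 -0.1 -0.1] op 1.0 q [-0.16  0.72  0.03  1.82 -0.04  0.61 -0.17]
```

View pics/s14.png

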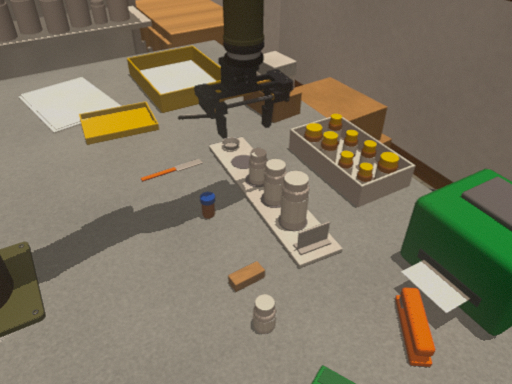

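Bottle_c stands on its mark at (259,168). On to bottle_d.

Emit:
{"name": "move_arm", "arguments": {"turn": [[0,0,0],[0,0,0],[0,0,0],[0,0,0],[0,0,0],[0,0,0],[0,0,0],[0,0,0],[0,0,0],[0,0,0]], "dp": [[-0.6,-0.7,0],[-0.8,-0.6,0],[-0.95,-0.4,0],[-0.95,-0.3,0],[-0.95,-0.3,0],[-0.95,-0.3,0],[-0.95,-0.3,0],[-0.95,-0.3,0],[-0.95,-0.3,0],[-0.95,-0.3,0]], "jaw": [-1,-1,-1,-1,-1,-1,-1,-1,-1,-1]}}

```text
clock: 35.8
tool_pos: [0.4585, -0.184, 0.1624]
eef_rot: [0.73, 0.683, -0.0, -0.0]
contact_force: [0.3, -0.2, 0.2]
opening: 1.002
```

```bash
python3 go.py .4205 -.296 .12
```

```text
shift units [-4.57 -1.22  1.7 ]
turn [-0.0001 -0.      0.0001] pos [ 0.4585 -0.184   0.1624] t 35.8 F [ 0.3 -0.2  0.2] op 1.002 q [ 0.31  0.64 -0.04  2.03  0.05  0.46  0.17]
```

Emit:
{"name": "move_arm", "arguments": {"turn": [[0,0,0],[0,0,0],[0,0,0],[0,0,0],[0,0,0],[0,0,0],[0,0,0],[0,0,0]], "dp": [[-0.9,-0.25,0.2],[-0.9,-0.25,0.3],[-0.8,-0.25,0.4],[-0.7,-0.2,0.4],[-0.5,-0.1,0.3],[-0.2,0,0.1],[0,0,0],[0,0,0]], "jaw": [-1,-1,-1,-1,-1,-1,-1,-1]}}

```text
clock: 36.47
tool_pos: [0.4271, -0.2804, 0.1199]
eef_rot: [0.73, 0.684, 0.0, -0.0]
contact_force: [0.5, 0.7, -0.5]
opening: 1.002
```

```bash
python3 go.py .4205 -.296 .006
```

```text
shift units [-0.64 -0.22  4.56]
turn [ 0.     -0.0001  0.0001] pos [ 0.4271 -0.2804  0.1199] t 36.47 F [ 0.5  0.7 -0.5] op 1.002 q [ 0.53  0.73 -0.06  2.01  0.1   0.4   0.33]
```

Emit:
{"name": "move_arm", "arguments": {"turn": [[0,0,0],[0,0,0],[0,0,0],[0,0,0],[0,0,0],[0,0,0],[0,0,0],[0,0,0],[0,0,0],[0,0,0]], "dp": [[-0.3,-0.12,0],[-0.3,-0.1,0.3],[-0.04,0,0.6],[0,0,0.7],[0,0,0.7],[0,0,0.6],[0,0,0.4],[0,0,0.2],[0,0,0],[0,0,0]], "jaw": [-1,-1,-1,-1,-1,-1,-1,-1,-1,-1]}}

```text
clock: 37.3
tool_pos: [0.4204, -0.2969, 0.0324]
eef_rot: [0.73, 0.683, 0.0, 0.0]
contact_force: [0.1, 0.2, -0.2]
opening: 0.996
```

```bash
python3 go.py .4205 -.296 .009; python3 -c "
from h import *
s=snap('side','s15')"
```

```text
shift units [0.04 0.   0.93]
turn [0.     0.     0.0001] pos [ 0.4204 -0.2969  0.0324] t 37.3 F [ 0.1  0.2 -0.2] op 0.996 q [ 0.55  0.9  -0.03  2.03  0.12  0.21  0.34]
```

View pics/s15.png

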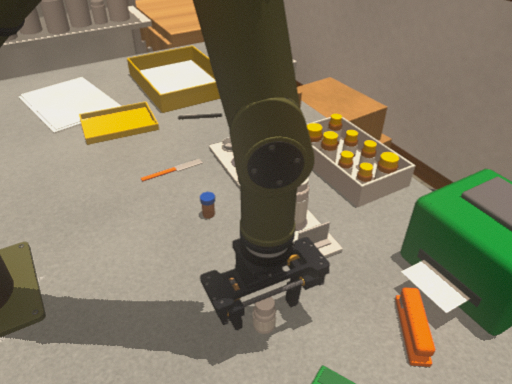

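The fingers are on both sides of bottle_d at (264,313). I'll go down the remaining 23 mm and close.

Emit:
{"name": "move_arm", "arguments": {"turn": [[0,0,0],[0,0,0],[0,0,0],[0,0,0],[0,0,0]], "dp": [[0.03,0,0.3],[0,0,0.35],[0,0,0.22],[0,0,0],[0,0,0]], "jaw": [-1,-1,-0.8,-0.6,-0.3]}}

```text
clock: 37.77
tool_pos: [0.42, -0.2958, 0.0099]
eef_rot: [0.73, 0.684, -0.0, -0.001]
contact_force: [-0.7, -0.3, -0.5]
opening: 0.794
```

```bash
python3 go.py .4205 -.296 .009
```

```text
shift units [-0.01  0.02  0.04]
turn [-0.0002 -0.0001  0.0001] pos [ 0.42   -0.2958  0.0099] t 37.77 F [-0.7 -0.3 -0.5] op 0.794 q [ 0.54  0.95 -0.03  2.03  0.13  0.16  0.33]
```

Emit:
{"name": "move_arm", "arguments": {"turn": [[0,0,0],[0,0,0],[0,0,0],[0,0,0],[0,0,0],[0,0,0],[0,0,0],[0,0,0],[0,0,0]], "dp": [[0,0,0],[0,0,0],[0,0,0],[0,0,0],[0,0,0],[0,0,0],[0,0,0],[0,0,0],[0,0,0]], "jaw": [-0.2,-0.05,0.05,0.12,0.2,0.3,1,1,1]}}

```text
clock: 38.52
tool_pos: [0.4205, -0.2962, 0.0106]
eef_rot: [0.73, 0.683, 0.0, 0.0]
contact_force: [0.4, 0.3, 2.7]
opening: 0.424
```

```bash
python3 go.py .4205 -.296 .009
```

```text
shift units [0.01 0.   0.06]
turn [0.0001 0.     0.    ] pos [ 0.4205 -0.2962  0.0106] t 38.52 F [0.4 0.3 2.7] op 0.424 q [ 0.54  0.94 -0.03  2.03  0.13  0.16  0.33]
```

Emit:
{"name": "move_arm", "arguments": {"turn": [[0,0,0],[0,0,0],[0,0,0],[0,0,0],[0,0,0],[0,0,0],[0,0,0],[0,0,0],[0,0,0],[0,0,0]], "dp": [[0,0,-0.2],[0,0,-0.4],[0,0,-0.6],[0,0,-0.8],[0,0,-0.9],[0,0,-0.9],[0,0,-0.9],[0.3,0,-0.8],[0.5,0.1,-0.5],[0.7,0.15,-0.3]], "jaw": [1,1,1,1,1,1,1,1,1,1]}}

```text
clock: 39.35
tool_pos: [0.4289, -0.2604, 0.1704]
eef_rot: [0.731, 0.682, 0.0, 0.002]
contact_force: [0.0, 0.1, -0.7]
opening: 0.428
```

```bash
python3 go.py .6153 .1295 .165; python3 -c "
from h import *
s=snap('side','s16')"
```

```text
shift units [16.08  6.36  0.2 ]
turn [ 0.0004  0.0003 -0.0005] pos [ 0.4289 -0.2604  0.1704] t 39.35 F [ 0.   0.1 -0.7] op 0.428 q [ 0.49  0.64 -0.06  2.01  0.08  0.5   0.3 ]
```

View pics/s16.png

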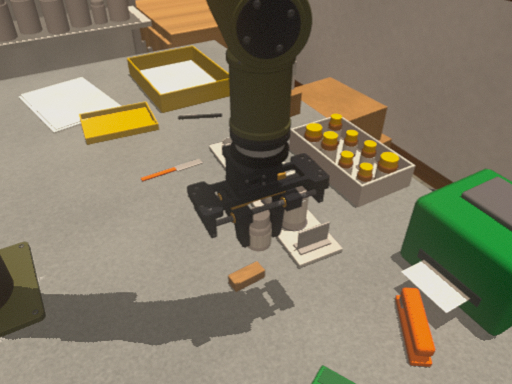

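Bottle_d is held firmly. Carrying it toward the mark by the dish.

Emit:
{"name": "move_arm", "arguments": {"turn": [[0,0,0],[0,0,0],[0,0,0],[0,0,0],[0,0,0],[0,0,0],[0,0,0],[0,0,0],[0,0,0],[0,0,0]], "dp": [[0.8,0.2,0],[0.9,0.2,0],[0.9,0.2,0],[0.9,0.2,0],[0.9,0.2,0],[0.9,0.2,0],[0.9,0.3,0],[0.9,0.4,0],[0.9,0.4,0],[0.9,0.4,0]], "jaw": [1,1,1,1,1,1,1,1,1,1]}}

```text
clock: 40.23
tool_pos: [0.511, -0.0405, 0.1683]
eef_rot: [0.73, 0.684, -0.0, -0.0]
contact_force: [0.2, -0.5, 0.3]
opening: 0.422
```

Emit:
{"name": "move_arm", "arguments": {"turn": [[0,0,0],[0,0,0],[0,0,0],[0,0,0],[0,0,0],[0,0,0],[0,0,0],[0,0,0],[0,0,0],[0,0,0]], "dp": [[0.9,0.4,0],[0.9,0.4,0],[0.9,0.5,0],[0.9,0.5,0],[0.8,0.5,0],[0.8,0.5,0],[0.6,0.4,0],[0.4,0.2,0],[0.2,0.1,0],[0,0,0]], "jaw": [1,1,1,1,1,1,1,1,1,1]}}

```text
clock: 41.07
tool_pos: [0.6086, 0.1133, 0.1679]
eef_rot: [0.73, 0.684, 0.0, -0.0]
contact_force: [0.4, -0.2, 0.2]
opening: 0.421
```

```bash
python3 go.py .6153 .1295 .0225
```

```text
shift units [0.66 0.23 5.81]
turn [-0.0001 -0.0001  0.0003] pos [0.6086 0.1133 0.1679] t 41.07 F [ 0.4 -0.2  0.2] op 0.421 q [-0.28  0.77  0.04  1.66 -0.05  0.72 -0.28]
```

Emit:
{"name": "move_arm", "arguments": {"turn": [[0,0,0],[0,0,0],[0,0,0],[0,0,0],[0,0,0],[0,0,0],[0,0,0],[0,0,0],[0,0,0],[0,0,0]], "dp": [[0.3,0.1,0],[0.3,0.1,0.3],[0.04,0.02,0.6],[0,0,0.9],[0,0,0.9],[0,0,0.9],[0,0,0.8],[0,0,0.6],[0,0,0.3],[0,0,0]], "jaw": [1,1,1,1,1,1,1,1,1,1]}}

```text
clock: 41.9
tool_pos: [0.6138, 0.1276, 0.0334]
eef_rot: [0.73, 0.683, -0.002, -0.001]
contact_force: [-0.1, 0.1, -0.6]
opening: 0.425
```

```bash
python3 go.py .6153 .1295 .0225
```

```text
shift units [0.08 0.06 0.44]
turn [-0.0006  0.0002  0.    ] pos [0.6138 0.1276 0.0334] t 41.9 F [-0.1  0.1 -0.6] op 0.425 q [-0.29  0.97  0.03  1.68 -0.05  0.49 -0.3 ]
```

Emit:
{"name": "move_arm", "arguments": {"turn": [[0,0,0],[0,0,0],[0,0,0],[0,0,0],[0,0,0],[0,0,0]], "dp": [[0.05,0.02,0.08],[0,0,0.06],[0,0,0.06],[0,0,0.04],[0,0,0],[0,0,0]], "jaw": [1,1,1,1,1,1]}}

```text
clock: 42.4
tool_pos: [0.6161, 0.1293, 0.0298]
eef_rot: [0.73, 0.683, 0.0, 0.0]
contact_force: [1.4, -0.2, -0.8]
opening: 0.43
```

```bash
python3 go.py .6153 .1295 .0225
```

```text
shift units [ 0.   -0.03  0.29]
turn [ 0.0001 -0.      0.    ] pos [0.6161 0.1293 0.0298] t 42.4 F [ 1.4 -0.2 -0.8] op 0.43 q [-0.3   0.98  0.03  1.68 -0.05  0.48 -0.3 ]
```

Emit:
{"name": "move_arm", "arguments": {"turn": [[0,0,0],[0,0,0],[0,0,0],[0,0,0],[0,0,0],[0,0,0],[0,0,0]], "dp": [[0,-0.03,0.07],[0,0,0.06],[0,0,0.05],[0,0,0.04],[0,0,0.04],[0,0,0],[0,0,0]], "jaw": [1,1,1,1,1,1,1]}}

```text
clock: 42.98
tool_pos: [0.6152, 0.1293, 0.0229]
eef_rot: [0.73, 0.683, 0.0, -0.0]
contact_force: [-0.2, 0.3, -0.2]
opening: 0.424
```

```bash
python3 go.py .6153 .1295 .0225
```

```text
shift units [0.01 0.   0.01]
turn [-0. -0.  0.] pos [0.6152 0.1293 0.0229] t 42.98 F [-0.2  0.3 -0.2] op 0.424 q [-0.3   0.99  0.03  1.68 -0.05  0.47 -0.3 ]
```

Emit:
{"name": "move_arm", "arguments": {"turn": [[0,0,0],[0,0,0],[0,0,0],[0,0,0]], "dp": [[0,0,0.02],[0,0,0.02],[0,0,0],[0,0,0]], "jaw": [1,1,1,1]}}

```text
clock: 43.32
tool_pos: [0.6152, 0.1293, 0.0226]
eef_rot: [0.73, 0.683, 0.0, 0.0]
contact_force: [-1.7, -0.9, 5.4]
opening: 0.429
```

```bash
python3 go.py .6153 .1295 .0225
```

```text
shift units [0.01 0.   0.  ]
turn [ 0. -0.  0.] pos [0.6152 0.1293 0.0226] t 43.32 F [-1.7 -0.9  5.4] op 0.429 q [-0.3   0.99  0.03  1.68 -0.05  0.47 -0.3 ]
```

Contact at the expected height. Releasing, rising, then backing off out of the top view.

Emit:
{"name": "move_arm", "arguments": {"turn": [[0,0,0],[0,0,0],[0,0,0],[0,0,0],[0,0,0],[0,0,0],[0,0,0],[0,0,0],[0,0,0]], "dp": [[0,0,0],[0,0,0],[0,0,0],[0,0,0],[0,0,0],[0,0,0],[0,0,0],[0,0,0],[0,0,0]], "jaw": [0.13,0.1,0,-0.2,-0.5,-0.8,-1,-1,-1]}}

```text
clock: 44.07
tool_pos: [0.6152, 0.1293, 0.0219]
eef_rot: [0.73, 0.684, 0.0, -0.0]
contact_force: [-0.4, 0.5, -0.4]
opening: 0.926
```

Emit:
{"name": "move_arm", "arguments": {"turn": [[0,0,0],[0,0,0],[0,0,0],[0,0,0],[0,0,0],[0,0,0],[0,0,0],[0,0,0],[0,0,0],[0,0,0]], "dp": [[0,0,-0.2],[0,0,-0.5],[0,0,-0.8],[0,0,-0.9],[0,0,-0.9],[0,0,-0.9],[0,0,-0.8],[0.3,-0.2,-0.7],[0.6,-0.3,-0.5],[0.8,-0.3,-0.3]], "jaw": [-1,-1,-1,-1,-1,-1,-1,-1,-1,-1]}}

```text
clock: 44.9
tool_pos: [0.5991, 0.1714, 0.1877]
eef_rot: [0.731, 0.682, 0.001, 0.001]
contact_force: [-0.0, 1.0, -0.9]
opening: 1.004
```

Emit:
{"name": "move_arm", "arguments": {"turn": [[0,0,0],[0,0,0],[0,0,0],[0,0,0],[0,0,0],[0,0,0],[0,0,0],[0,0,0],[0,0,0],[0,0,0]], "dp": [[0.9,-0.4,0],[0.9,-0.4,0],[0.9,-0.4,0],[0.9,-0.4,0],[0.9,-0.4,0],[0.9,-0.4,0],[0.9,-0.4,0],[0.7,-0.3,0],[0.4,-0.2,0],[0,0,0]], "jaw": [-1,-1,-1,-1,-1,-1,-1,-1,-1,-1]}}

```text
clock: 45.73
tool_pos: [0.526, 0.3666, 0.1853]
eef_rot: [0.728, 0.685, 0.001, -0.001]
contact_force: [0.7, 0.9, -0.9]
opening: 0.998
```

```bash
python3 go.py; python3 - <<'E'
from meas import *
s=snap('top','t17'); t=snap('side','s17')
for n,m,h,d in [('a',(.5991,-.116),.128,.048),('b',(.6044,-.0345),.108,.042),('c',(.6099,.0475),.09,.037),('d',(.6153,.1295),.072,.032)]:
    P=np.r_[m,h]
    for c in (s,t):
        p=proj(c,P)[0]; a=blob(c['frame'],p.round().astype(int),9 if c is s else 7)
        print(n,p.round(1),a[0].round(1),'area',a[1],'err mm',((ray(c,a[0],h)-P)[:2]*1e3).round(1))
f=lambda g,x,y,w,h:cv2.resize(g[y:y+h,x:x+w],None,fx=3,fy=3,interpolation=cv2.INTER_CUBIC)
cv2.imwrite('pics/c17t.png',f(s['frame'],130,130,240,100)); cv2.imwrite('pics/c17s.png',f(t['frame'],200,125,150,140))
E
```

```text
turn [-0.0001 -0.0004  0.0008] pos [0.526  0.3666 0.1853] t 45.73 F [ 0.7  0.9 -0.9] op 0.998 q [-0.73  0.77  0.09  1.58 -0.09  0.8  -0.66]
a [309.7 173.4] [310.1 173. ] area 355.25 err mm [ 0.9 -0.9]
a [295.7 177. ] [296.  177.5] area 195.3125 err mm [-0.4 -1.8]
b [267.  173.5] [267.1 173.4] area 335.5625 err mm [ 0.2 -0.1]
b [275.3 163.8] [275.1 163.9] area 150.0 err mm [-0.5 -0. ]
c [226.1 173.4] [226.1 171.9] area 308.0 err mm [ 3. -0.]
c [257.8 151.7] [257.8 151.5] area 117.0 err mm [0.2 0.7]
d [186.9 173.2] [185.9 171.4] area 246.0 err mm [3.8 2. ]
d [242.6 141.2] [242.6 140.8] area 79.375 err mm [0.7 1.6]
```

View pics/c17t.png

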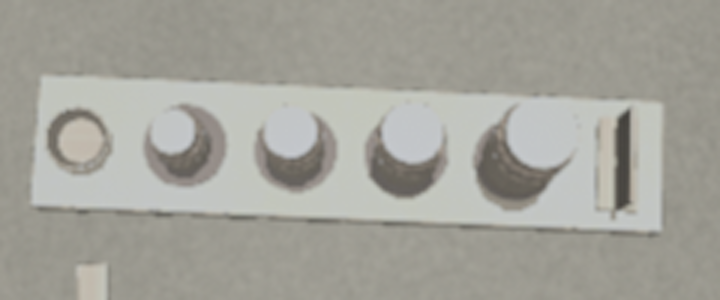

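View pics/c17s.png

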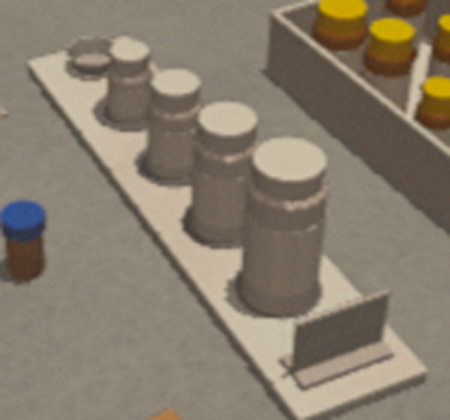

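All four stand upright and in order. Cap centres read off the top crop are d (187.3,173.7) against 186.9,173.2 expected, and c (226.3,173.7) against 226.1,173.4. The larger automatic readings for those two came from white caps merging with the white strip. The arm is clear, so I'll hand in.

```bash
python3 -c "
from plant import r
print(r.finish_job())"
```

```text
the job is handed in; nothing more can be done
None
```

The four bottles stand upright on the marks in order: bottle_a next to the end plate, then b, c and d, with d beside the dish. I handed the job in at about 46 s of the 96 s allowed. No bottle fell, and the gripper was open and clear at the end.

- **Detour with bottle_c:** reaching it with a vertical tool would have taken joint 6 past its lower limit. I picked it up with the tool tilted, set it down farther out, and regrasped it from there. Joint 6 came as low as 0.06 (limit 0.04), while I was grasping bottle_a.
- **Forces:** the largest force read at the end of a move was about 8 N, while setting a bottle down.
- **Final checks that agreed:** the side camera put every cap within 2 mm of its mark's centre. The top camera put a and b within 1.5 mm.
- **Check that disagreed:** the top camera's automatic reading was 3 to 4 mm off for c and d, because their white caps merged with the white strip. Reading those caps by eye in the enlarged top picture put them within about 1 to 2 mm, which matches the side camera.

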